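# Sift the small polishing balls out of a tumbling drum

### The arm

A 6-joint arm with a two-finger parallel gripper is mounted at the origin on a cart in front of the work surface, level with it; the furniture and walls round the work are solid. World frame = base frame: x ahead of the robot, y to its left, z up, the work surface at z = 0. Lengths are in m, angles in rad, forces in N, time in s.
With the tool pointing down it reaches from about 0.375 to 0.9 m from the base axis. Payload 3.1 kg.
Tool frame: the origin (TCP) lies at the very end of the fingers, on their centre line; the grasp point (between the pads) lies 19 mm behind it; z points along the fingers, y is the direction in which the jaws open and shut (so a half turn about z gives the same grasp; the last joint's range is limited). The gripper opens to 85 mm and grips with 20 to 120 N. Pads are 22 mm wide; open, the fingers measure 114 mm over their backs; the gripper's body (76 mm by 85 mm) begins 54 mm behind the grasp point. The pads swing forward as they close: fully open they stand 13 mm farther back than shut.
Start: joints at [1.129, 0.527, 1.433, -0, 1.181, -0.178], TCP at [0.162, 0.604, 0.231] pointing down, gripper open.
Joint ranges: [-3.08, 3.08], [-0.75, 2.2], [0.22, 2.44], [-1.43, 4.57], [0, 2.65], [-2.85, 2.85]. Speed limits (rad/s): [2.79, 2.79, 3.14, 3.14, 3.14, 3.14].

### API

Orientations are given as a unit quaternion [x, y, z, w].
In Python, from station import manip gives the robot as it stands.
- The arm moves only by the tool send_rows, never from a script. Its argument "motion" is a list of rows, each an object with "gripper": the finger opening in mm, from 0 to 85.4; "travel": the shift along the tool's x, y, z in mm, a list of three; "rotation": the turn, a rotation vector about the tool's x, y, z in degrees, a list of three. In form: [{"gripper": gripper, "travel": [x, y, z], "rotation": [ax, ay, az]}, ...]. A call has 1 to 12 rows; each row shifts and turns the commanded pose from where the row before left it, along the tool's axes as they then stand; what a row does not reach is not made up. A row lasts 1/12 s, in which the tool goes at most 41.7 mm and 7.16 degrees, less where a joint would pass 70% of its speed; a pose out of reach is approached as far as the arm can. A call is refused whole if a number of a shift passes 41.7 or a number of a turn 7.16, either way. A call with a gripper value outside its range is refused whole. The fingers move at their own pace and stop on an object; "newtons" is the grip in N (left out, the last holds). Time passes only in rows, so rows that do not move let the fingers close. It gives the time, the measured TCP pose, the force and the opening at its end, in the units of the state.
- manip.sense(): the state, without advancing time (a new reading comes with each control period).
- manip.snapshot(name): name is "scene" or "top" or "wrist"; returns the picture (384x512x3 uint8, red, green, blue); there is no depth.
- manip.calibration(name): a dict with "fx", "fy", "cx", "cy" (pixels), "k1" (the pictures are not rectified: a ray, as slopes to the right and down, at radius r is drawn at 1 + k1 r^2 times it, then the intrinsics apply), "cam_to_world" (4x4, takes a point from camera to world coordinates). Camera axes: x right, y down, z forward; pixel columns grow to the right and rows downward; lengths in m; the calibration is good to about 2 mm. A picture is of the moment at which its call begins: read the wrist's pose just before it. calibration takes no time and is no camera call; for the wrist camera it gives the pose at the moment of the call.
- manip.sign_off(): hands the job in, once; it reports no verdict.
The state is a dict: "t": time; "q": joint angles; "qd": joint speeds; "tau": joint torques, N m; "tcp_pos": TCP position; "tool_rot": TCP orientation; "force": force on the tool from outside, world axes, zero at the start; "ft_torque": the same for the moment, N m; "finger_gap": opening from 0.0 (shut) to 1.0 (fully open).
Only numpy, scipy, OpenCV 4.12 (cv2) and the standard library are available. Lean on these libraries where they do the work, as an engineer would, in place of code of your own. Each camera call takes 0.05 s, during which the arm holds its last target. There are 200 camera calls.

### The job

Get the four small wooden balls out of the clear tumbling drum and into the white dish, while the one large ball stays in the drum. Move the torch that stands in front of the drum aside and leave it standing, set the dish on the table in front of the stand where the balls will drop, and turn the cap so that its medium opening lies squarely over the drum's mouth; only then tip the drum all the way over with the crank and leave it tipped. Do not disturb the steel cone or the white magnifier.

Things in the scene. Friction and masses are not known exactly. Their poses are not given: they have to be found in the camera images.
- stand: the fixed grey steel stand, origin on the table under the pivot, x to the front (the side to which the drum tips), y to the crank's side, z up. Base plate 10 mm thick, from x -90 to x +30 mm, 65 mm to either side; two uprights 36 mm wide, 203 mm high, up to 54 mm to either side. A clear box (122 x 76 mm, 150 mm high, underside 140 mm above the table) hangs between them
- stand_pivot (a point): the drum's pivot: 195 mm above the stand's origin, same axes; the pivot axis is y. While the drum tips, the cap's rim sweeps a circle of radius 127 mm about it (lowest point 68 mm above the table), so a dish 58 mm high may stand beneath
- drop_spot (a point): the point on the table where the small balls come down, fixed to the stand, 120 mm in front of the pivot, same axes. The balls leave the mouth as the drum nears its stop, 60 to 95 mm in front of the pivot and 95 to 120 mm above the table, moving gently forward, and come down 75 to 160 mm in front of it, within 40 mm to either side
- drum (a joint): tilt of the drum about the pivot axis, rad: 0 upright (cap on top), 2.1 tipped fully to the front, against its stop. Friction (about 0.4 N m) holds it where it is left; the crank needs 5 to 10 N
- crank_grip (a point): the middle of the crank's round wooden handle (14 mm thick, along the pivot axis, free from 68 to 146 mm from the stand's middle plane, a 20 mm knob on its end), 90 mm from the pivot axis and fixed to the drum: at drum 0 it leans 65 degrees back from straight up, and goes over the top to 55 degrees forward at drum 2.1. The handle does not spin, so let it turn between the fingers
- cap (a joint): turn of the cap on the drum about the drum's long axis, rad, counter-clockwise seen from above: 0 when the medium opening lies over the mouth, +2.09 when the wide one does, -2.09 when the narrow one does; turns from -3.4 to 3.4 and stays where it is left (friction 0.06 N m)
- cap_bar (a point): the centre of the dark bar grip on the cap (14 mm wide, 74 mm long, 34 mm high, its underside 100 mm above the pivot); the bar lies along this point's y, and its x is the direction from the cap's centre to the medium opening. The cap is a 4 mm grey disc of 152 mm diameter with three openings 120 degrees apart, all 68 mm wide
- opening_medium (a point): the middle of the cap's medium opening (29 x 68 mm; lets the 18 mm balls pass but not the 32 mm ball)
- opening_wide (a point): the middle of the cap's wide opening (45 x 68 mm; would let the large ball out as well)
- opening_narrow (a point): the middle of the cap's narrow opening (15 x 68 mm; lets nothing out, its inner edge stands 11 mm from the drum's front wall)
- drum_mouth (a point): the middle of the drum's mouth, a 42 x 70 mm gap in the top of the box along its front wall, just beneath the cap; it moves with the drum
- drum_middle (a point): a point on the drum's axis 20 mm above the pivot, about the middle of the clear box; it moves with the drum
- dish_center (a point): the middle (half-way up) of the white dish: 118 mm along its x, 158 mm along its y, 58 mm high, open at the top, 0.15 to 0.24 kg; the walls slope outward (floor inside about 78 x 116 mm) and are up to 20 mm thick at the foot, thin at the rim; pinch one from above near the middle of a side. A few small chips lie fixed on the floor at its -y end, up to 22 mm high
- dish: the same dish, origin at the middle of its underside
- torch_center (a point): the middle (half-way up) of the standing torch, a cylinder 33 mm across and 106 mm high, 0.1 to 0.2 kg, on the place where the dish should go
- steel_cone: bystander: steel cone-topped drum, 49 mm across, 76 mm high, origin in the middle of its underside
- white_magnifier: bystander: white standing magnifier, 42 x 72 x 84 mm (x, y, z), origin in the middle of its underside
- tray: fixed: the flat white tray of amber pieces, 136 x 248 mm (x, y), up to 45 mm high, origin in the middle of its underside
- big_ball_center (a point): the centre of the large wooden ball, 32 mm in diameter, in the drum
- ball_0_center (a point): the centre of one of the four small wooden balls, 18 mm in diameter, which start in the drum
- ball_1_center (a point): the centre of one of the four small wooden balls, 18 mm in diameter, which start in the drum
- ball_2_center (a point): the centre of one of the four small wooden balls, 18 mm in diameter, which start in the drum
- ball_3_center (a point): the centre of one of the four small wooden balls, 18 mm in diameter, which start in the drum
There are look-alikes about, which are no part of the job. What is meant by the dish is not pink, and is the larger of those in its own colour. Of the things like the part that bears torch_center, leave any that is red; of the rest the smaller one is meant.

How it is judged:
On the way, in this order (a step that is already met when the one before it is completed fails the run):
1. the medium opening lies over the mouth (within 0.15 rad) while the drum is still upright (value of joint cap between -0.15 and 0.15 rad and value of joint drum below 0.2 rad), for 0.2 s.
2. the drum is tipped all the way (past 1.9 rad) (value of joint drum above 1.9 rad), for 0.2 s.
At the end, for the whole second after the job is handed in: All four small balls are in the dish, the dish stands level on the table at rest, the large ball is still in the drum, the drum is tipped past 1.9 rad with the medium opening within 0.2 rad of the mouth, and the torch stands upright on the table (value of joint drum above 1.9 rad and value of joint cap between -0.2 and 0.2 rad and x of ball_0_center in the frame of dish between -0.059 and 0.059 m and y of ball_0_center in the frame of dish between -0.079 and 0.079 m and z of ball_0_center in the frame of dish between 0 and 0.056 m and x of ball_1_center in the frame of dish between -0.059 and 0.059 m and y of ball_1_center in the frame of dish between -0.079 and 0.079 m and z of ball_1_center in the frame of dish between 0 and 0.056 m and x of ball_2_center in the frame of dish between -0.059 and 0.059 m and y of ball_2_center in the frame of dish between -0.079 and 0.079 m and z of ball_2_center in the frame of dish between 0 and 0.056 m and x of ball_3_center in the frame of dish between -0.059 and 0.059 m and y of ball_3_center in the frame of dish between -0.079 and 0.079 m and z of ball_3_center in the frame of dish between 0 and 0.056 m and distance between big_ball_center and drum_middle below 0.11 m and angle between dish's own z axis and vertical below 0.1 rad and height (world z) of dish below 0.012 m and linear speed of dish below 0.03 m/s and angle between torch_center's own z axis and vertical below 0.15 rad and height (world z) of torch_center between 0.045 and 0.06 m); the robot touches nothing.
It fails at once if the large ball leaves the drum (distance between big_ball_center and drum_middle above 0.12 m).
It fails at once if the steel cone is moved more than 25 mm (distance of steel_cone from where it was at the start of the episode above 0.025 m).
It fails at once if the white magnifier is moved more than 25 mm (distance of white_magnifier from where it was at the start of the episode above 0.025 m).
It also fails if it takes over 72 s, if anything falls off the work surface, if the arm or the gripper's body presses on something with over 40 N, if the wrist force passes 120 N, or if a joint passes its speed limit or range.

## Working session

There is one attempt and no reset: what is moved stays moved. The work goes in short steps, Python scripts to look and compute and a tool call to move; the robot and the scene stay as the last step left them, time stands still between calls to the robot, and variables do not carry over. Pictures are saved under pics/ and viewed, about 8 in all and at most 12, crops included, and the job is handed in when it is done.

Besides the shell and the picture viewer there is one more tool, called by a JSON object that holds its "fn" and its "kwargs", one argument or row to a line. send_rows: Moves the arm, as the interface text tells. Its arguments: {"type":"object","properties":{"motion":{"type":"array","items":{"type":"object","properties":{"gripper":{"type":"number"},"travel":{"type":"array","items":{"type":"number"}},"rotation":{"type":"array","items":{"type":"number"}}}}},"newtons":{"type":"number"}},"required":["motion"]}

```bash
mkdir -p pics; ls
cat > h.py <<'E'
import numpy as np, cv2
from station import manip
from scipy.spatial.transform import Rotation as R
def snap(n,f):
    im=manip.snapshot(n); cv2.imwrite('pics/'+f,im[:,:,::-1]); return im
def ray(n,u,v):
    c=manip.calibration(n); d=np.array([(u-c['cx'])/c['fx'],(v-c['cy'])/c['fy']])
    p=d.copy()
    for _ in range(20): p=d/(1+c['k1']*(p@p))
    T=np.array(c['cam_to_world']); w=T[:3,:3]@np.array([p[0],p[1],1]); return T[:3,3],w
def onz(n,u,v,z):
    o,w=ray(n,u,v); return o+w*(z-o[2])/w[2]
def proj(n,P):
    c=manip.calibration(n); T=np.array(c['cam_to_world']); q=T[:3,:3].T@(np.array(P)-T[:3,3]); s=q[:2]/q[2]; s=s*(1+c['k1']*(s@s))
    return np.array([s[0]*c['fx']+c['cx'],s[1]*c['fy']+c['cy']])
E
python3 - <<'E'
from h import *
a=snap('scene','s0.png');b=snap('top','t0.png')
for f in 's0','t0':
    i=cv2.imread(f'pics/{f}.png'); cv2.imwrite(f'pics/{f}b.png',cv2.resize(i,(800,600),interpolation=cv2.INTER_CUBIC))
for n in('scene','top'):
    c=manip.calibration(n);print(n,c['fx'],c['cx'],c['cy'],c['k1'],np.round(c['cam_to_world'],3))
s=manip.sense();print(s)
E
```

```text
pics
scene 445.7741587886412 259.5388716744712 191.05516877168023 -0.05204712701026078 [[ 0.518 -0.362  0.775 -0.6  ]
 [-0.855 -0.239  0.46  -0.587]
 [ 0.019 -0.901 -0.433  0.821]
 [ 0.     0.     0.     1.   ]]
top 460.713115067735 253.56413567172905 190.6597986144468 -0.010531677211645855 [[-0.482 -0.782  0.394 -0.228]
 [-0.876  0.437 -0.205  0.474]
 [-0.012 -0.443 -0.896  1.896]
 [ 0.     0.     0.     1.   ]]
{'t': 0.1, 'q': array([ 1.12954640e+00,  5.28335177e-01,  1.43381617e+00,  5.17470633e-06,
        1.18140323e+00, -1.78525597e-01]), 'qd': array([ 0.00095827, -0.00139395, -0.00273948, -0.0001326 , -0.00033802,
        0.00044556]), 'tau': array([-6.12637177e-04, -4.43305671e+01, -1.78586090e+01, -3.16206861e-04,
        3.85933774e-03, -2.67212386e-05]), 'tcp_pos': array([0.16201747, 0.60294712, 0.23044148]), 'tool_rot': array([ 1.30985605e-01,  9.91383785e-01, -9.33503621e-04, -3.01423731e-04]), 'force': array([-0.58046184, -0.30096744,  0.1953435 ]), 'ft_torque': array([-0.03469567, -0.03235378,  0.01789167]), 'finger_gap': 0.9993922054196288}
```

View pics/s0b.png

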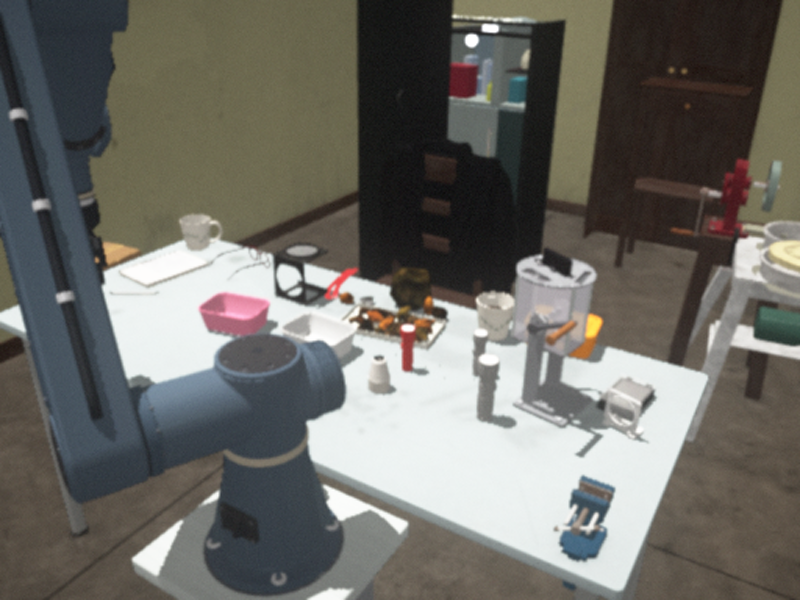

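View pics/t0b.png

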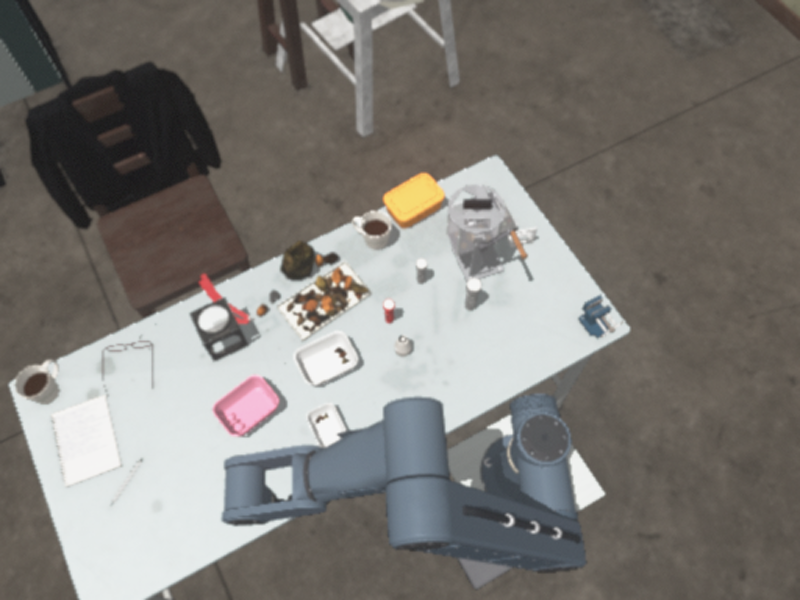

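The scene shot shows the drum on its stand at about (555,320), with grey torches at (488,385) and (480,352). The white dish is at (318,335), the magnifier at (628,405) and the cone at (378,373). In the top shot the stand is at (480,225), the torches at (473,293) and (421,270), and the dish at (327,358). I'll take one enlarged pair of crops next.

Run:
```python
from h import *
a=cv2.imread('pics/s0.png')[145:295,295:435];b=cv2.imread('pics/t0.png')[110:205,240:360]
a=cv2.resize(a,(420,450),interpolation=cv2.INTER_CUBIC)
b=cv2.resize(b,(375,297),interpolation=cv2.INTER_CUBIC)
b=cv2.imread('pics/t0.png')[110:205,250:350]; b=cv2.resize(b,(380,361),interpolation=cv2.INTER_CUBIC)
o=np.zeros((450,800,3),np.uint8);o[:,:420]=a;o[:361,420:]=b;cv2.imwrite('pics/c0.png',o)
```

```text
(no output)
```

View pics/c0.png

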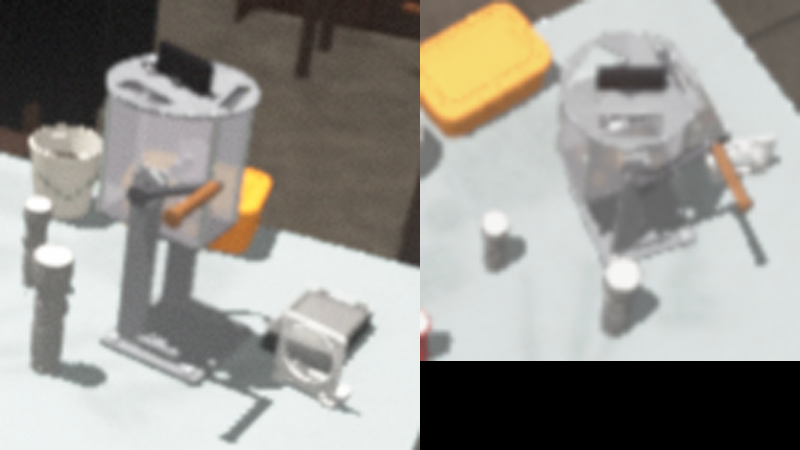

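```bash
cat >> h.py <<'E'
def tri(*obs):
    A=np.zeros((3,3));b=np.zeros(3);rs=[]
    for n,u,v in obs:
        o,w=ray(n,u,v);w=w/np.linalg.norm(w);P=np.eye(3)-np.outer(w,w);A+=P;b+=P@o;rs.append((o,P))
    x=np.linalg.solve(A,b);return x,[np.linalg.norm(P@(x-o)) for o,P in rs]
E
python3 - <<'E'
from h import *
S=lambda u,v:('scene',295+u/3,145+v/3)
T=lambda u,v:('top',250+(u-420)/3.8,110+v/3.8)
def p(n,a,b):
    x,r=tri(a,b);print(n,np.round(x,3),np.round(r,4))
p('A top',S(54,254),T(623,270)); p('B top',S(38,203),T(495,221))
print('A base',onz(*S(45,368),0),onz(*T(613,328),0)); print('B base',onz(*S(33,286),0),onz(*T(496,267),0))
p('bar ctr top',S(186,60),T(632,72))
p('handle end near',S(175,215),T(742,203)); p('handle far',S(218,184),T(717,147))
p('handle mid',S(196,200),T(730,176))
p('capctr',S(183,88),T(632,92))
for q in [(103,337),(200,383),(213,375)]: print('plate S',onz(*S(*q),.01))
for q in [(608,262),(693,237)]: print('plate T',onz(*T(*q),.01))
print('pivot S/T?')
# dish rim from top
k=.64
t=lambda u,v:onz('top',u*k,v*k,.058)
for q in [(295,350),(347,332),(360,362),(308,385)]: print('dish rim',t(*q))
c=manip.calibration('top')
E
```

```text
A top [ 0.48  -0.136  0.139] [0.0002 0.0002]
B top [ 0.622 -0.052  0.107] [0.0009 0.0009]
A base [ 0.48007069 -0.13690253  0.        ] [ 0.47509908 -0.13318306  0.        ]
B base [ 0.61972889 -0.05518056  0.        ] [ 6.15272089e-01 -5.16671078e-02  2.22044605e-16]
bar ctr top [ 0.606 -0.207  0.322] [0.0003 0.0003]
handle end near [ 0.451 -0.262  0.234] [0.0023 0.0023]
handle far [ 0.523 -0.277  0.237] [0.0035 0.0035]
handle mid [ 0.485 -0.269  0.235] [0.0028 0.0028]
capctr [ 0.601 -0.208  0.293] [0.002 0.002]
plate S [ 0.55243025 -0.17073281  0.01      ]
plate S [ 0.52875186 -0.2885327   0.01      ]
plate S [ 0.54942013 -0.29526418  0.01      ]
plate T [ 0.55035128 -0.17115324  0.01      ]
plate T [ 0.52917707 -0.2799152   0.01      ]
pivot S/T?
dish rim [0.57552997 0.37505835 0.058     ]
dish rim [0.5538333  0.22503708 0.058     ]
dish rim [0.45695381 0.23473169 0.058     ]
dish rim [0.46641587 0.38787595 0.058     ]
```

```bash
cat >> h.py <<'E'
def rows(goal,jaw=None,n=None,show=True):
    """goal TCP world, jaw = world heading deg of tool y (mod 180)"""
    s=manip.sense();p=np.array(s['tcp_pos']);Rm=R.from_quat(s['tool_rot'])
    M=Rm.as_matrix();h=np.degrees(np.arctan2(M[1,1],M[0,1]))
    if jaw is not None:
        d=(jaw-h+90)%180-90
        print('jaw now %.1f turn tool-z %.1f deg = q6 %.2f'%(h,-d,s['q'][5]))
    g=M.T@(np.array(goal)-p)*1000
    print('now',np.round(p,4),'travel tool mm',np.round(g,1),'tilt tool z',np.round(M[:,2],3),'F',np.round(s['force'],1),'t',round(s['t'],2))
E
python3 - <<'E'
from h import *
k=.64
S=lambda u,v:('scene',u*k,v*k); T=lambda u,v:('top',u*k,v*k)
print('red',tri(S(408,328),T(389,303)))
print('cone base',onz(*S(379,388),0),onz(*T(402,353),0))
print('mug',onz(*T(376,240),0.03),'magnif',onz(*S(625,420),.0))
rows([.62,-.053,.231],79)
E
```

```text
red (array([0.554572  , 0.09014223, 0.10628211]), [np.float64(1.5055942494901201e-05), np.float64(1.5055942494909717e-05)])
cone base [0.45801431 0.10213561 0.        ] [0.44480222 0.11057367 0.        ]
mug [0.79240755 0.00697834 0.03      ] magnif [ 0.6280342  -0.38183585  0.        ]
jaw now 74.9 turn tool-z -4.1 deg = q6 -0.18
now [0.162  0.6029 0.2304] travel tool mm [-6.126e+02 -5.145e+02  2.000e-01] tilt tool z [-0.001 -0.002 -1.   ] F [-0.6 -0.3  0.2] t 0.1
```

{"fn": "send_rows", "kwargs": {
  "motion": [
    {"gripper":85,"travel":[-30,-25,0],"rotation":[0,0,0]},
    {"gripper":85,"travel":[-30,-25,0],"rotation":[0,0,0]},
    {"gripper":85,"travel":[-30,-25,0],"rotation":[0,0,0]},
    {"gripper":85,"travel":[-30,-25,0],"rotation":[0,0,0]},
    {"gripper":85,"travel":[-30,-25,0],"rotation":[0,0,0]},
    {"gripper":85,"travel":[-30,-25,0],"rotation":[0,0,0]},
    {"gripper":85,"travel":[-30,-25,0],"rotation":[0,0,0]},
    {"gripper":85,"travel":[-30,-25,0],"rotation":[0,0,0]},
    {"gripper":85,"travel":[-30,-25,0],"rotation":[0,0,0]},
    {"gripper":85,"travel":[-30,-25,0],"rotation":[0,0,0]},
    {"gripper":85,"travel":[-30,-25,0],"rotation":[0,0,0]},
    {"gripper":85,"travel":[-30,-25,0],"rotation":[0,0,0]}
  ],
  "newtons": 60
}}

```text
t: 1.1
tcp_pos: [0.4325, 0.2185, 0.2311]
tool_rot: [0.131, 0.991, -0.0, -0.0]
force: [-0.1, 1.1, -0.4]
finger_gap: 0.995
```

{"fn": "send_rows", "kwargs": {
  "motion": [
    {"gripper":85,"travel":[-30,-25,0],"rotation":[0,0,0]},
    {"gripper":85,"travel":[-30,-25,0],"rotation":[0,0,0]},
    {"gripper":85,"travel":[-30,-25,0],"rotation":[0,0,0]},
    {"gripper":85,"travel":[-30,-25,0],"rotation":[0,0,0]},
    {"gripper":85,"travel":[-30,-25,0],"rotation":[0,0,0]},
    {"gripper":85,"travel":[-20,-15,0],"rotation":[0,0,0]},
    {"gripper":85,"travel":[0,0,0],"rotation":[0,0,0]}
  ]
}}

```text
t: 1.68
tcp_pos: [0.5637, 0.0362, 0.2311]
tool_rot: [0.134, 0.991, -0.001, 0.002]
force: [-0.4, -0.5, 0.3]
finger_gap: 0.996
```

Run:
```python
from h import *
rows([.62,-.053,.05],79)
b=snap('wrist','w1.png')
print(proj('wrist',[.62,-.053,.106]),proj('wrist',[.62,-.053,.0]),np.round(manip.calibration('wrist')['cam_to_world'],3))
```

```text
jaw now 74.7 turn tool-z -4.3 deg = q6 -1.43
now [0.5637 0.0362 0.2311] travel tool mm [-77.1 -71.  181.5] tilt tool z [ 0.004 -0.002 -1.   ] F [-0.4 -0.5  0.3] t 1.68
[187.84752502 262.09473986] [205.96896323 219.07230377] [[ 0.264  0.915  0.306  0.482]
 [ 0.965 -0.25  -0.084  0.06 ]
 [-0.     0.317 -0.948  0.374]
 [ 0.     0.     0.     1.   ]]
```

View pics/w1.png

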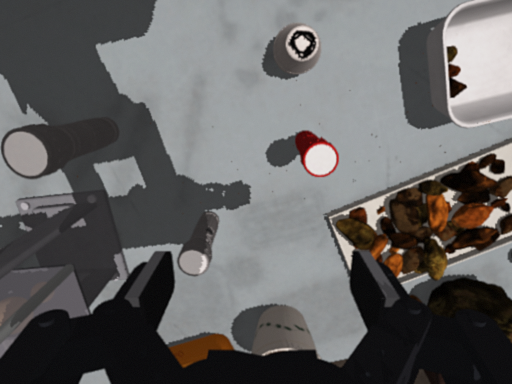

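The wrist shot shows the torch top at (195,262), about 7 px from where I predicted it. The dish chips are at (455,75), on the side towards the stand.

Run:
```python
from h import *
g=onz('wrist',195,262,.106);print(g, onz('wrist',211,216,.0))
g=g*.5+np.array([.62,-.053,0])*.5;g[2]=.05
rows(g)
```

```text
[ 0.62173065 -0.04612734  0.106     ] [ 0.61759767 -0.04528067  0.        ]
now [0.5613 0.0385 0.2308] travel tool mm [-80.6 -69.2 180.8] tilt tool z [ 0. -0. -1.] F [0.3 0.1 0.1] t 1.73
```

{"fn": "send_rows", "kwargs": {
  "motion": [
    {"gripper":85,"travel":[-27,-22,0]},
    {"gripper":85,"travel":[-27,-22,0]},
    {"gripper":85,"travel":[-27,-23,0]},
    {"gripper":85,"travel":[0,0,30]},
    {"gripper":85,"travel":[0,0,30]},
    {"gripper":85,"travel":[0,0,35]},
    {"gripper":85,"travel":[0,0,35]},
    {"gripper":85,"travel":[0,0,30]},
    {"gripper":85,"travel":[0,0,20]},
    {"gripper":85,"travel":[0,0,0]},
    {"gripper":25,"travel":[0,0,0]},
    {"gripper":25,"travel":[0,0,0]}
  ],
  "newtons": 50
}}

```text
validation failed for argument at $.mo...
```

{"fn": "send_rows", "kwargs": {
  "motion": [
    {"gripper":25,"travel":[0,0,0]},
    {"gripper":25,"travel":[0,0,0]},
    {"gripper":25,"travel":[0,0,0]},
    {"gripper":25,"travel":[0,0,0]}
  ]
}}

```text
validation failed for argument at $.mo...
```

Run:
```python
from h import *
s=manip.sense();print(s['finger_gap']*85.4);rows([.43,-.0,s['tcp_pos'][2]])
```

```text
85.00686651494522
now [0.5613 0.0385 0.2308] travel tool mm [116.5 -71.8  -0. ] tilt tool z [ 0. -0. -1.] F [0.3 0.1 0.1] t 1.73
```

Rotation can't be left out of a row, so I'll include it.

{"fn": "send_rows", "kwargs": {
  "motion": [
    {"gripper":85,"travel":[-27,-22,0],"rotation":[0,0,0]},
    {"gripper":85,"travel":[-27,-22,0],"rotation":[0,0,0]},
    {"gripper":85,"travel":[-27,-23,0],"rotation":[0,0,0]},
    {"gripper":85,"travel":[0,0,30],"rotation":[0,0,0]},
    {"gripper":85,"travel":[0,0,30],"rotation":[0,0,0]},
    {"gripper":85,"travel":[0,0,35],"rotation":[0,0,0]},
    {"gripper":85,"travel":[0,0,35],"rotation":[0,0,0]},
    {"gripper":85,"travel":[0,0,30],"rotation":[0,0,0]},
    {"gripper":85,"travel":[0,0,20],"rotation":[0,0,0]},
    {"gripper":85,"travel":[0,0,0],"rotation":[0,0,0]},
    {"gripper":25,"travel":[0,0,0],"rotation":[0,0,0]},
    {"gripper":25,"travel":[0,0,0],"rotation":[0,0,0]}
  ],
  "newtons": 50
}}

```text
t: 2.73
tcp_pos: [0.6212, -0.0442, 0.0525]
tool_rot: [0.131, 0.991, -0.0, 0.001]
force: [0.3, 0.5, 1.3]
finger_gap: 0.743
```

{"fn": "send_rows", "kwargs": {
  "motion": [
    {"gripper":25,"travel":[0,0,0],"rotation":[0,0,0]},
    {"gripper":25,"travel":[0,0,0],"rotation":[0,0,0]},
    {"gripper":25,"travel":[0,0,0],"rotation":[0,0,0]},
    {"gripper":25,"travel":[0,0,0],"rotation":[0,0,0]},
    {"gripper":25,"travel":[0,0,0],"rotation":[0,0,0]},
    {"gripper":25,"travel":[0,0,0],"rotation":[0,0,0]}
  ]
}}

```text
t: 3.23
tcp_pos: [0.6218, -0.0454, 0.0531]
tool_rot: [0.131, 0.991, -0.0, 0.002]
force: [-0.7, -1.4, 6.4]
finger_gap: 0.354
```

Run:
```python
from h import *
s=manip.sense();print(s['finger_gap']*85.4);rows([.43,-.0,s['tcp_pos'][2]])
```

```text
30.19435495829933
now [ 0.6218 -0.0454  0.0531] travel tool mm [197.   -6.   -0.6] tilt tool z [ 0.003 -0.001 -1.   ] F [-0.7 -1.4  6.4] t 3.23
```

{"fn": "send_rows", "kwargs": {
  "motion": [
    {"gripper":25,"travel":[0,0,-20],"rotation":[0,0,0]},
    {"gripper":25,"travel":[0,0,-20],"rotation":[0,0,0]},
    {"gripper":25,"travel":[20,-3,0],"rotation":[0,0,0]},
    {"gripper":25,"travel":[32,-4,0],"rotation":[0,0,0]},
    {"gripper":25,"travel":[32,-4,0],"rotation":[0,0,0]},
    {"gripper":25,"travel":[32,-4,0],"rotation":[0,0,0]},
    {"gripper":25,"travel":[32,-4,0],"rotation":[0,0,0]},
    {"gripper":25,"travel":[26,-4,0],"rotation":[0,0,0]},
    {"gripper":25,"travel":[18,-3,0],"rotation":[0,0,0]},
    {"gripper":25,"travel":[0,0,0],"rotation":[0,0,0]},
    {"gripper":25,"travel":[0,0,15],"rotation":[0,0,0]},
    {"gripper":25,"travel":[0,0,15],"rotation":[0,0,0]}
  ]
}}

```text
t: 4.23
tcp_pos: [0.4304, -0.0206, 0.0619]
tool_rot: [0.131, 0.991, -0.0, 0.002]
force: [-0.7, -0.3, -1.9]
finger_gap: 0.356
```

{"fn": "send_rows", "kwargs": {
  "motion": [
    {"gripper":25,"travel":[0,0,9],"rotation":[0,0,0]},
    {"gripper":25,"travel":[0,0,0],"rotation":[0,0,0]},
    {"gripper":25,"travel":[0,0,0],"rotation":[0,0,0]}
  ]
}}

```text
t: 4.48
tcp_pos: [0.4296, -0.0204, 0.0521]
tool_rot: [0.131, 0.991, 0.0, 0.0]
force: [-0.2, -0.1, -1.8]
finger_gap: 0.352
```

Run:
```python
from h import *
s=manip.sense();print(s['finger_gap']*85.4);rows([.43,-.02,s['tcp_pos'][2]])
```

```text
30.096914494778105
now [ 0.4296 -0.0204  0.0521] travel tool mm [-0.3  0.5  0. ] tilt tool z [ 0.001 -0.    -1.   ] F [-0.2 -0.1 -1.8] t 4.48
```

{"fn": "send_rows", "kwargs": {
  "motion": [
    {"gripper":25,"travel":[0,0,2],"rotation":[0,0,0]},
    {"gripper":25,"travel":[0,0,0],"rotation":[0,0,0]},
    {"gripper":85,"travel":[0,0,0],"rotation":[0,0,0]},
    {"gripper":85,"travel":[0,0,0],"rotation":[0,0,0]},
    {"gripper":85,"travel":[0,0,0],"rotation":[0,0,0]},
    {"gripper":85,"travel":[0,0,0],"rotation":[0,0,0]},
    {"gripper":85,"travel":[0,0,-30],"rotation":[0,0,0]},
    {"gripper":85,"travel":[0,0,-40],"rotation":[0,0,0]},
    {"gripper":85,"travel":[0,0,-40],"rotation":[0,0,0]},
    {"gripper":85,"travel":[0,0,-40],"rotation":[0,0,0]},
    {"gripper":85,"travel":[0,0,-30],"rotation":[0,0,0]},
    {"gripper":85,"travel":[0,0,0],"rotation":[0,0,0]}
  ]
}}

```text
t: 5.48
tcp_pos: [0.4321, -0.021, 0.2359]
tool_rot: [0.131, 0.991, -0.001, 0.007]
force: [0.5, -0.1, -1.0]
finger_gap: 0.999
```

Run:
```python
from h import *
b=snap('wrist','w2.png'); t=manip.snapshot('top')
# dish in top view: bright white blob near (209,229)
hsv=cv2.cvtColor(t,cv2.COLOR_RGB2HSV)
cv2.imwrite('pics/w2t.png',np.hstack([cv2.resize(t[190:270,170:350],(540,240))[:,:,::-1]]))
print(proj('wrist',[.43,-.02,.106]),proj('wrist',[.43,-.02,.0]))
rows([.51,.306,.2],-10)
```

```text
[262.18379857 184.18548796] [262.06226409 158.45873446]
jaw now 75.0 turn tool-z 85.0 deg = q6 -1.62
now [ 0.4289 -0.0201  0.2314] travel tool mm [  6.4 336.   31.3] tilt tool z [ 0.003 -0.001 -1.   ] F [-0.9  0.  -1.5] t 5.58
```

View pics/w2t.png

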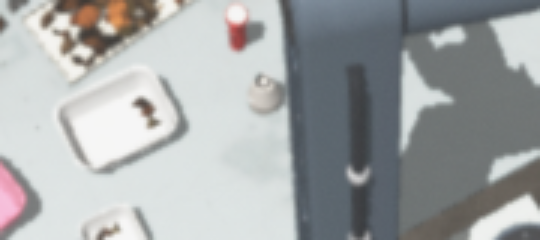

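{"fn": "send_rows", "kwargs": {
  "motion": [
    {"gripper":85,"travel":[1,25,0],"rotation":[0,0,0]},
    {"gripper":85,"travel":[1,38,0],"rotation":[0,0,0]},
    {"gripper":85,"travel":[1,38,0],"rotation":[0,0,0]},
    {"gripper":85,"travel":[1,38,0],"rotation":[0,0,0]},
    {"gripper":85,"travel":[1,38,0],"rotation":[0,0,0]},
    {"gripper":85,"travel":[1,38,0],"rotation":[0,0,0]},
    {"gripper":85,"travel":[1,38,0],"rotation":[0,0,0]},
    {"gripper":85,"travel":[1,38,0],"rotation":[0,0,0]},
    {"gripper":85,"travel":[1,38,0],"rotation":[0,0,0]},
    {"gripper":85,"travel":[1,38,0],"rotation":[0,0,0]},
    {"gripper":85,"travel":[1,25,0],"rotation":[0,0,-5]},
    {"gripper":85,"travel":[0,0,0],"rotation":[0,0,0]}
  ]
}}

```text
t: 6.58
tcp_pos: [0.5193, 0.3658, 0.227]
tool_rot: [0.084, 0.996, 0.0, -0.001]
force: [0.6, -0.2, -0.3]
finger_gap: 0.996
```

{"fn": "send_rows", "kwargs": {
  "motion": [
    {"gripper":85,"travel":[0,0,0],"rotation":[0,0,0]},
    {"gripper":85,"travel":[0,0,0],"rotation":[0,0,0]}
  ]
}}

```text
t: 6.75
tcp_pos: [0.5182, 0.3603, 0.2279]
tool_rot: [0.088, 0.996, -0.002, -0.002]
force: [0.6, 0.4, -0.2]
finger_gap: 0.993
```

Run:
```python
from h import *
rows([.527,.384,.2],79.5)
b=snap('wrist','w3.png')
for z in (0,.058):print(proj('wrist',[.513,.306,z]))
```

```text
jaw now 79.9 turn tool-z 0.4 deg = q6 -0.96
now [0.5182 0.3603 0.2279] travel tool mm [-4.6 25.  27.7] tilt tool z [-0.005 -0.003 -1.   ] F [ 0.6  0.4 -0.2] t 6.75
[217.98260178 162.61924628]
[210.4212023  175.11308627]
```

View pics/w3.png

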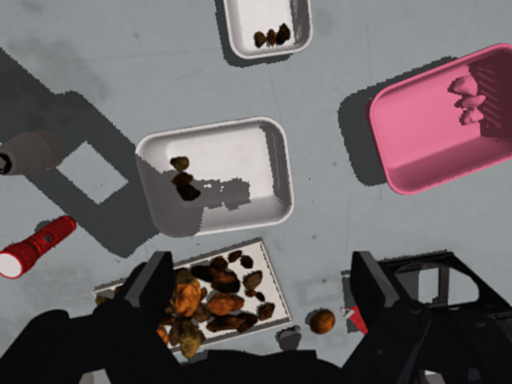

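The wrist shot shows the dish rim. Its right end (+Y) has its middle at (288,168), the left end is at (146,185), the top edge at (205,126) and the bottom edge at (225,232).

Run:
```python
from h import *
P={k:onz('wrist',*q,.058) for k,q in dict(R=(288,168),L=(146,185),T=(205,126),B=(225,232)).items()}
for k in P: print(k,np.round(P[k],4))
d=P['R']-P['L'];print(np.linalg.norm(d),np.degrees(np.arctan2(d[1],d[0])),np.linalg.norm(P['T']-P['B']))
c=sum(P.values())/4; u=d/np.linalg.norm(d); print('c',c)
g=c+.072*u;g[2]=.04;rows(g,np.degrees(np.arctan2(d[1],d[0])))
```

```text
R [0.5197 0.3868 0.058 ]
L [0.5115 0.236  0.058 ]
T [0.4627 0.3121 0.058 ]
B [0.5796 0.3071 0.058 ]
0.15104842588493936 86.89217741716062 0.1169896114128923
c [0.5183427  0.31050765 0.058     ]
jaw now 79.9 turn tool-z -7.0 deg = q6 -0.96
now [0.5186 0.3599 0.2285] travel tool mm [ -0.3  23.3 188.4] tilt tool z [-0.004 -0.002 -1.   ] F [-0.   0.1  0.3] t 6.8
```

{"fn": "send_rows", "kwargs": {
  "motion": [
    {"gripper":85,"travel":[0,23,0],"rotation":[0,0,-7]},
    {"gripper":85,"travel":[0,0,30],"rotation":[0,0,0]},
    {"gripper":85,"travel":[0,0,40],"rotation":[0,0,0]},
    {"gripper":85,"travel":[0,0,40],"rotation":[0,0,0]},
    {"gripper":85,"travel":[0,0,40],"rotation":[0,0,0]},
    {"gripper":85,"travel":[0,0,30],"rotation":[0,0,0]},
    {"gripper":85,"travel":[0,0,18],"rotation":[0,0,0]},
    {"gripper":0,"travel":[0,0,0],"rotation":[0,0,0]},
    {"gripper":0,"travel":[0,0,0],"rotation":[0,0,0]},
    {"gripper":0,"travel":[0,0,0],"rotation":[0,0,0]},
    {"gripper":0,"travel":[0,0,0],"rotation":[0,0,0]},
    {"gripper":0,"travel":[0,0,0],"rotation":[0,0,0]}
  ],
  "newtons": 70
}}

```text
t: 7.8
tcp_pos: [0.5251, 0.3844, 0.0345]
tool_rot: [0.027, 1.0, 0.001, 0.002]
force: [0.0, 0.2, -0.9]
finger_gap: 0.293
```

{"fn": "send_rows", "kwargs": {
  "motion": [
    {"gripper":0,"travel":[0,0,0],"rotation":[0,0,0]},
    {"gripper":0,"travel":[0,0,0],"rotation":[0,0,0]},
    {"gripper":0,"travel":[0,0,0],"rotation":[0,0,0]},
    {"gripper":0,"travel":[0,0,0],"rotation":[0,0,0]},
    {"gripper":0,"travel":[0,0,0],"rotation":[0,0,0]}
  ]
}}

```text
t: 8.22
tcp_pos: [0.5253, 0.3842, 0.0351]
tool_rot: [0.025, 1.0, -0.0, 0.002]
force: [0.6, -0.4, 8.8]
finger_gap: 0.077
```

Run:
```python
from h import *
s=manip.sense();print(s['finger_gap']*85.4);rows([.645,-.018,.1],79)
b=snap('wrist','w4.png')
```

```text
6.559784781763728
jaw now 87.1 turn tool-z 8.1 deg = q6 -1.06
now [0.5253 0.3842 0.0351] travel tool mm [-140.1 -395.7  -64.2] tilt tool z [ 0.004 -0.001 -1.   ] F [ 0.6 -0.4  8.8] t 8.22
```

{"fn": "send_rows", "kwargs": {
  "motion": [
    {"gripper":0,"travel":[0,0,-10],"rotation":[0,0,0]},
    {"gripper":0,"travel":[0,0,-20],"rotation":[0,0,0]},
    {"gripper":0,"travel":[0,0,-30],"rotation":[0,0,0]},
    {"gripper":0,"travel":[0,0,-30],"rotation":[0,0,0]},
    {"gripper":0,"travel":[0,0,-30],"rotation":[0,0,0]},
    {"gripper":0,"travel":[0,0,-20],"rotation":[0,0,0]},
    {"gripper":0,"travel":[0,0,-10],"rotation":[0,0,0]},
    {"gripper":0,"travel":[0,0,0],"rotation":[0,0,0]}
  ],
  "newtons": 100
}}

```text
t: 8.93
tcp_pos: [0.525, 0.3849, 0.1854]
tool_rot: [0.027, 1.0, 0.001, 0.003]
force: [0.8, -0.1, -1.8]
finger_gap: 0.03
```

Run:
```python
from h import *
s=manip.sense();print(s['finger_gap']*85.4,s['ft_torque']);rows([.657,.046,.185],79)
b=snap('wrist','w5.png');t=snap('scene','s5.png')
o=np.zeros((384,800,3),np.uint8);o[:288,:384]=cv2.resize(b,(384,288))[:,:,::-1];o[:384,400:]=cv2.resize(t[100:292,80:280],(400,384))[:,:,::-1];cv2.imwrite('pics/c5.png',o)
```

```text
2.5366854415127764 [ 0.13964916 -0.02446204  0.00372487]
jaw now 87.0 turn tool-z 8.0 deg = q6 -1.06
now [0.525  0.3849 0.1854] travel tool mm [-1.498e+02 -3.314e+02  1.000e-01] tilt tool z [ 0.005  0.003 -1.   ] F [ 0.8 -0.1 -1.8] t 8.93
```

View pics/c5.png

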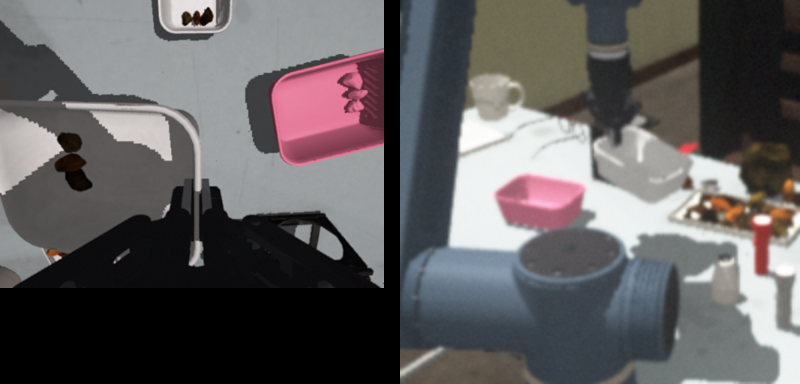

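The dish is held by its end wall and sags somewhat at the far end. I'll lift it higher before carrying it over.

{"fn": "send_rows", "kwargs": {
  "motion": [
    {"gripper":0,"travel":[0,0,-20],"rotation":[0,0,0]},
    {"gripper":0,"travel":[0,0,-30],"rotation":[0,0,0]},
    {"gripper":0,"travel":[-8,-15,0],"rotation":[0,0,0]},
    {"gripper":0,"travel":[-16,-35,0],"rotation":[0,0,0]},
    {"gripper":0,"travel":[-16,-35,0],"rotation":[0,0,0]},
    {"gripper":0,"travel":[-16,-35,0],"rotation":[0,0,0]},
    {"gripper":0,"travel":[-16,-35,0],"rotation":[0,0,0]},
    {"gripper":0,"travel":[-16,-35,0],"rotation":[0,0,0]},
    {"gripper":0,"travel":[-16,-35,0],"rotation":[0,0,0]},
    {"gripper":0,"travel":[-16,-35,0],"rotation":[0,0,0]},
    {"gripper":0,"travel":[-16,-35,0],"rotation":[0,0,0]},
    {"gripper":0,"travel":[-10,-25,0],"rotation":[0,0,4]}
  ]
}}

```text
t: 10.03
tcp_pos: [0.6525, 0.0532, 0.2293]
tool_rot: [0.063, 0.998, -0.0, -0.002]
force: [-0.0, -0.3, -2.2]
finger_gap: 0.035
```

{"fn": "send_rows", "kwargs": {
  "motion": [
    {"gripper":0,"travel":[0,0,0],"rotation":[0,0,4]},
    {"gripper":0,"travel":[0,0,0],"rotation":[0,0,0]}
  ]
}}

```text
t: 10.2
tcp_pos: [0.6515, 0.0546, 0.2291]
tool_rot: [0.099, 0.995, 0.0, -0.003]
force: [-0.7, 0.4, -1.9]
finger_gap: 0.037
```

Run:
```python
from h import *
s=manip.sense();print(s['finger_gap']*85.4,s['ft_torque']);rows([.657,.046,.06],79)
b=snap('wrist','w6.png')
t=snap('top','t6.png')
s=manip.snapshot('scene')
o=np.zeros((400,800,3),np.uint8);o[:300,:400]=cv2.resize(b,(400,300))[:,:,::-1];o[:400,400:]=cv2.resize(s[130:290,250:410],(400,400))[:,:,::-1];cv2.imwrite('pics/c6.png',o)
```

```text
3.1906260928336376 [ 0.11130142 -0.01959587  0.05730425]
jaw now 78.7 turn tool-z -0.3 deg = q6 -1.46
now [0.6515 0.0546 0.2291] travel tool mm [ -8.   -7.3 169.1] tilt tool z [-0.006  0.001 -1.   ] F [-0.7  0.4 -1.9] t 10.2
```

View pics/c6.png

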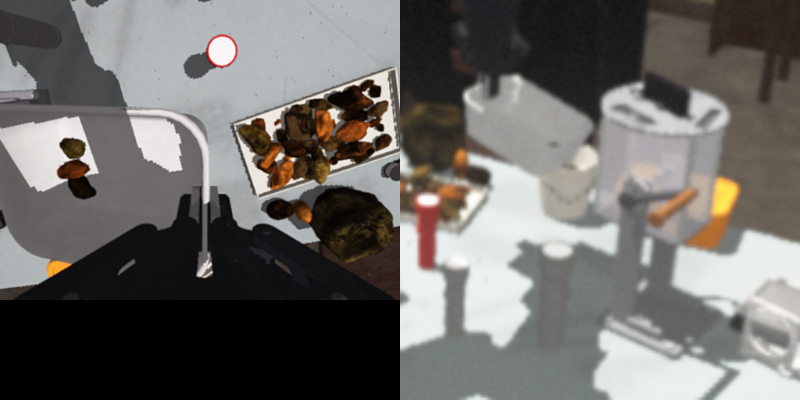

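{"fn": "send_rows", "kwargs": {
  "motion": [
    {"gripper":0,"travel":[-8,0,20],"rotation":[0,0,0]},
    {"gripper":0,"travel":[0,0,30],"rotation":[0,0,0]},
    {"gripper":0,"travel":[0,0,30],"rotation":[0,0,0]},
    {"gripper":0,"travel":[0,0,30],"rotation":[0,0,0]},
    {"gripper":0,"travel":[0,0,20],"rotation":[0,0,0]},
    {"gripper":0,"travel":[0,0,15],"rotation":[0,0,0]},
    {"gripper":0,"travel":[0,0,10],"rotation":[0,0,0]},
    {"gripper":0,"travel":[0,0,10],"rotation":[0,0,0]},
    {"gripper":0,"travel":[0,0,10],"rotation":[0,0,0]},
    {"gripper":0,"travel":[0,0,8],"rotation":[0,0,0]},
    {"gripper":0,"travel":[0,0,5],"rotation":[0,0,0]},
    {"gripper":0,"travel":[0,0,0],"rotation":[0,0,0]}
  ]
}}

```text
t: 11.35
tcp_pos: [0.6637, 0.0574, 0.0489]
tool_rot: [0.095, 0.995, 0.0, 0.004]
force: [-2.6, 7.4, 20.3]
finger_gap: 0.034
```

Run:
```python
from h import *
s=manip.sense();print(s['finger_gap']*85.4,s['ft_torque']);rows([.645,-.018,.036],79)
b=snap('wrist','w7.png')
```

```text
2.8616517365669503 [-0.9871108   0.90155712 -0.3143874 ]
jaw now 79.1 turn tool-z 0.1 deg = q6 -1.46
now [0.6637 0.0574 0.0489] travel tool mm [  4.1 -77.6  12.8] tilt tool z [ 0.008  0.    -1.   ] F [-2.6  7.4 20.3] t 11.35
```

{"fn": "send_rows", "kwargs": {
  "motion": [
    {"gripper":60,"travel":[0,0,0],"rotation":[0,0,0]},
    {"gripper":60,"travel":[0,0,0],"rotation":[0,0,0]},
    {"gripper":60,"travel":[0,0,0],"rotation":[0,0,0]},
    {"gripper":60,"travel":[0,0,0],"rotation":[0,0,0]},
    {"gripper":60,"travel":[0,0,0],"rotation":[0,0,0]}
  ],
  "newtons": 40
}}

```text
t: 11.82
tcp_pos: [0.6601, 0.0549, 0.044]
tool_rot: [0.096, 0.995, -0.0, -0.0]
force: [-0.3, -0.2, 0.8]
finger_gap: 0.704
```

Run:
```python
from h import *
s=manip.sense();print(s['finger_gap']*85.4,s['ft_torque']);rows([.645,-.018,.03],79)
b=snap('wrist','w8.png')
```

```text
60.10152667629021 [-0.04002778  0.03585213 -0.0226762 ]
jaw now 78.9 turn tool-z -0.1 deg = q6 -1.46
now [0.6601 0.0549 0.044 ] travel tool mm [  0.9 -74.5  14. ] tilt tool z [-0. -0. -1.] F [-0.3 -0.2  0.8] t 11.82
```

View pics/w8.png

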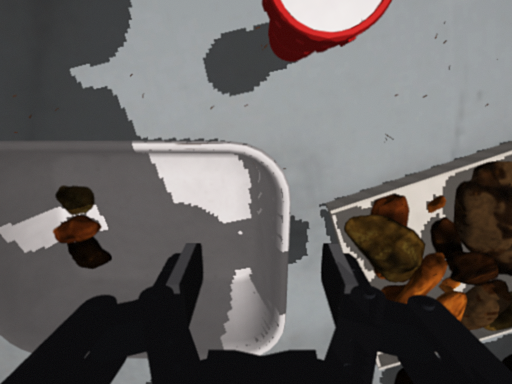

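The dish is flat on the table. Its end wall (outer rim at (290,220)) stands between the fingers, and the long near edge is at about (190,143).

Run:
```python
from h import *
E=onz('wrist',290,215,.058);E2=onz('wrist',286,310,.058);a=onz('wrist',40,143,.058);b=onz('wrist',220,143,.058)
print(E,E2,a,b); d=b-a;print('long head',np.degrees(np.arctan2(d[1],d[0])))
d=E2-E;print('end head',np.degrees(np.arctan2(d[1],d[0])))
u=(b-a)/np.linalg.norm(b-a);n=np.array([u[1],-u[0],0])
c=b+n*.059; c=c+u*((E-c)@u-.079); print('center',c)
o=np.array([.608,-.209,0]);th=np.radians(79);X=np.array([np.cos(th),np.sin(th),0]);Y=np.array([-np.sin(th),np.cos(th),0])
print('stand xy',(c-o)@X,(c-o)@Y,'tcp',(manip.sense()['tcp_pos']-o)@X,(manip.sense()['tcp_pos']-o)@Y)
# stand pivot refinement: project points in top view
```

```text
[0.6352522 0.0726873 0.058    ] [0.68597107 0.0623144  0.058     ] [ 0.58258018 -0.02580229  0.058     ] [0.59776512 0.04945122 0.058     ]
long head 78.59182338441317
end head -11.558590946580301
center [ 0.64594534 -0.01006267  0.058     ]
stand xy 0.20252260066640246 0.0007108540958060996 tcp 0.2690243787370671 -0.000790559274509253
```

{"fn": "send_rows", "kwargs": {
  "motion": [
    {"gripper":60,"travel":[0,0,10],"rotation":[0,0,0]},
    {"gripper":0,"travel":[0,0,0],"rotation":[0,0,0]},
    {"gripper":0,"travel":[0,0,0],"rotation":[0,0,0]},
    {"gripper":0,"travel":[0,0,0],"rotation":[0,0,0]},
    {"gripper":0,"travel":[0,0,0],"rotation":[0,0,0]},
    {"gripper":0,"travel":[0,0,0],"rotation":[0,0,0]},
    {"gripper":0,"travel":[0,0,0],"rotation":[0,0,0]},
    {"gripper":0,"travel":[0,0,0],"rotation":[0,0,0]},
    {"gripper":0,"travel":[0,-10,0],"rotation":[0,0,0]},
    {"gripper":0,"travel":[0,-10,0],"rotation":[0,0,0]},
    {"gripper":0,"travel":[0,0,0],"rotation":[0,0,0]}
  ]
}}

```text
t: 12.78
tcp_pos: [0.6576, 0.0342, 0.0359]
tool_rot: [0.096, 0.995, -0.0, 0.002]
force: [-0.2, -0.7, 4.5]
finger_gap: 0.091
```

Run:
```python
from h import *
s=manip.sense();print(s['finger_gap']*85.4,s['ft_torque']);rows([.644,-.025,.034],79)
b=snap('wrist','w9.png')
for i in [(290,215),]: pass
g=cv2.cvtColor(b,cv2.COLOR_RGB2GRAY);print(g[215,250:330:3])
```

```text
7.772436590562305 [-0.82040427  0.16129051 -0.02229609]
jaw now 78.9 turn tool-z -0.1 deg = q6 -1.49
now [0.6576 0.0342 0.0359] travel tool mm [  2.  -60.7   2. ] tilt tool z [ 0.003 -0.001 -1.   ] F [-0.2 -0.7  4.5] t 12.78
[ 84  82  80  81  95 143 202 214 139 142 141 141 140 140 141 142 143 143
 143 140 142 141 138 138 139 140 140]
```

Run:
```python
from h import *
o=np.array([.608,-.209,0]);th=np.radians(79);X=np.array([np.cos(th),np.sin(th),0])
print((onz('wrist',272.5,215,.058)-o)@X-.079)
```

```text
0.1738228445094901
```

{"fn": "send_rows", "kwargs": {
  "motion": [
    {"gripper":0,"travel":[0,-11,0],"rotation":[0,0,0]},
    {"gripper":0,"travel":[0,-14,0],"rotation":[0,0,0]},
    {"gripper":0,"travel":[0,-14,0],"rotation":[0,0,0]},
    {"gripper":0,"travel":[0,-13,0],"rotation":[0,0,0]},
    {"gripper":0,"travel":[0,0,0],"rotation":[0,0,0]},
    {"gripper":60,"travel":[0,0,0],"rotation":[0,0,0]},
    {"gripper":60,"travel":[0,0,0],"rotation":[0,0,0]},
    {"gripper":60,"travel":[0,0,0],"rotation":[0,0,0]},
    {"gripper":60,"travel":[0,0,0],"rotation":[0,0,0]},
    {"gripper":60,"travel":[0,0,-20],"rotation":[0,0,0]},
    {"gripper":60,"travel":[0,0,-40],"rotation":[0,0,0]},
    {"gripper":60,"travel":[0,0,-40],"rotation":[0,0,0]}
  ]
}}

```text
t: 13.83
tcp_pos: [0.6447, -0.0147, 0.133]
tool_rot: [0.096, 0.995, 0.0, -0.003]
force: [0.9, -0.9, 0.3]
finger_gap: 0.707
```

Run:
```python
from h import *
b=snap('wrist','w10.png')
s=manip.sense();print(s['finger_gap']*85.4,np.round(s['tcp_pos'],3),s['t'])
```

```text
59.975179842249936 [ 0.651 -0.016  0.143] 13.8833
```

View pics/w10.png

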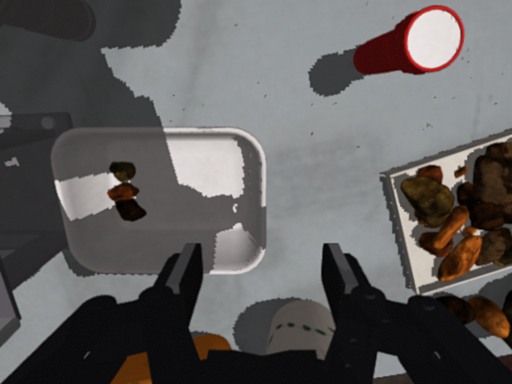

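Picture 10 shows the dish level, its rim running from px 55 to 266 across and 128 to 272 down, right in front of the base plate. The plate's front edge is at about px 72, row 115.

Run:
```python
from h import *
o=np.array([.608,-.209,0]);th=np.radians(79);X=np.array([np.cos(th),np.sin(th),0]);Y=np.array([-np.sin(th),np.cos(th),0])
f=lambda u,v,z:print((u,v),np.round([(onz('wrist',u,v,z)-o)@X,(onz('wrist',u,v,z)-o)@Y],4))
for q in [(54,180),(266,190),(160,128),(175,274)]: f(*q,.058)
f(72,115,.01); f(72,125,.01)
# cap & bar in wrist? top/scene: dark bar mask
t=manip.snapshot('top');g=cv2.cvtColor(t,cv2.COLOR_RGB2GRAY)
m=(g<60).astype(np.uint8);m[:, :280]=0;m[:120]=0;m[150:]=0;m[:,330:]=0
ys,xs=np.nonzero(m);print(len(xs),xs.mean() if len(xs) else 0)
cnt,_=cv2.findContours(m,0,1)
for c in cnt:
    if cv2.contourArea(c)>15:print(cv2.minAreaRect(c))
cv2.imwrite('pics/capt.png',cv2.resize(t[105:175,270:350],(480,420),interpolation=cv2.INTER_CUBIC)[:,:,::-1])
s=manip.snapshot('scene');cv2.imwrite('pics/caps.png',s[:,:,::-1])
g=cv2.cvtColor(s,cv2.COLOR_RGB2GRAY);print(g[150:185:2,335:375:2])
```

```text
(54, 180) [0.0366 0.0092]
(266, 190) [0.2013 0.0009]
(160, 128) [0.1243 0.0484]
(175, 274) [ 0.1238 -0.075 ]
(72, 115) [0.0317 0.054 ]
(72, 125) [0.0301 0.0454]
3 312.6666666666667
[[ 27  29  28  24  27  30  59  95  93  93  91  89  91  91  90  86  84  84
   83  62]
 [ 26  31  31  26  29  31  65  92  93  91  91  93  93  93  92  91  87  85
   81  70]
 [ 28  31  30  26  23  30  75  90  93  91  92  93  91  93  92  91  89  88
   85  86]
 [ 30  24  25  27  32  34  75  92  92  89  94  93  91  92  93  92  90  88
   85  88]
 [ 25  28  29  28  29  34  73  74  75  91  94  91  92  93  87  87  87  82
   84  87]
 [ 28  24  30  31  28  37  70  39  45  60  75  87  89  85  89  82  81  83
   87  89]
 [ 31  32  35  38  59  85  76  36  38  37  46  59  76  86  83  86  83  85
   88  90]
 [ 47  76 134 142 170 205 118  36  35  32  33  39  47  58  72  90  89  86
   86  89]
 [167 195 203 191 142 142  60  34  36  30  34  34  36  38  46  93 157 136
  104  93]
 [206 208 207 206 183 151  72  37  36  39  37  38  36  38  33  71 190 202
  194 171]
 [206 201 203 208 201 184 169 145  82  60  35  35  39  32  30  95 200 212
  215 216]
 [162 124 127 159 199 212 213 210 184 102  66  40  36  34  33 115 209 213
  216 210]
 [173 152 127 120 147 176 204 211 210 186 156 113  48  39  39 133 210 214
  208 153]
 [199 203 196 168 172 130 136 175 209 216 217 206 160  94  75  99 178 204
  158 111]
 [154 169 194 194 185 154 126 113 154 202 215 215 213 203 196 169 189 153
  116 132]
 [156 142 135 165 184 176 179 189 192 208 213 213 211 210 210 208 194 146
  134 174]
 [158 160 162 158 153 140 150 186 183 201 202 209 209 201 200 209 207 191
  160 175]
 [160 158 161 164 174 172 167 168 159 159 154 148 152 146 152 142 143 147
  146 151]]
```

{"fn": "send_rows", "kwargs": {
  "motion": [
    {"gripper":85,"travel":[0,0,-30],"rotation":[0,0,0]},
    {"gripper":85,"travel":[0,0,-40],"rotation":[0,0,0]},
    {"gripper":85,"travel":[0,0,-40],"rotation":[0,0,0]},
    {"gripper":85,"travel":[0,0,-40],"rotation":[0,0,0]},
    {"gripper":85,"travel":[0,0,-40],"rotation":[0,0,0]},
    {"gripper":85,"travel":[0,0,-40],"rotation":[0,0,0]},
    {"gripper":85,"travel":[0,0,-40],"rotation":[0,0,0]},
    {"gripper":85,"travel":[0,0,-20],"rotation":[0,0,0]},
    {"gripper":85,"travel":[1,-30,0],"rotation":[0,0,0]},
    {"gripper":85,"travel":[1,-35,0],"rotation":[0,0,0]},
    {"gripper":85,"travel":[1,-35,0],"rotation":[0,0,0]},
    {"gripper":85,"travel":[1,-35,0],"rotation":[0,0,0]}
  ]
}}

```text
t: 14.98
tcp_pos: [0.6159, -0.1476, 0.4223]
tool_rot: [0.096, 0.995, 0.001, -0.002]
force: [0.3, 0.1, 0.4]
finger_gap: 0.996
```

{"fn": "send_rows", "kwargs": {
  "motion": [
    {"gripper":85,"travel":[0,-35,0],"rotation":[0,0,7.1]},
    {"gripper":85,"travel":[3,-27,0],"rotation":[0,0,7.1]},
    {"gripper":85,"travel":[0,0,0],"rotation":[0,0,7.1]},
    {"gripper":85,"travel":[0,0,0],"rotation":[0,0,7.1]},
    {"gripper":85,"travel":[0,0,0],"rotation":[0,0,7.1]},
    {"gripper":85,"travel":[0,0,0],"rotation":[0,0,7.1]},
    {"gripper":85,"travel":[0,0,0],"rotation":[0,0,7.1]},
    {"gripper":85,"travel":[0,0,0],"rotation":[0,0,7.1]},
    {"gripper":85,"travel":[0,0,0],"rotation":[0,0,7.1]},
    {"gripper":85,"travel":[0,0,0],"rotation":[0,0,7.1]},
    {"gripper":85,"travel":[0,0,0],"rotation":[0,0,7.1]},
    {"gripper":85,"travel":[0,0,0],"rotation":[0,0,7.1]}
  ]
}}

```text
t: 15.98
tcp_pos: [0.5984, -0.2058, 0.4219]
tool_rot: [0.747, 0.665, -0.001, -0.002]
force: [0.1, 0.0, 0.6]
finger_gap: 0.994
```

{"fn": "send_rows", "kwargs": {
  "motion": [
    {"gripper":85,"travel":[0,0,0],"rotation":[0,0,7.1]},
    {"gripper":85,"travel":[0,0,0],"rotation":[0,0,7.1]},
    {"gripper":85,"travel":[0,0,0],"rotation":[0,0,7.1]},
    {"gripper":85,"travel":[0,0,0],"rotation":[0,0,0]},
    {"gripper":85,"travel":[0,0,0],"rotation":[0,0,0]},
    {"gripper":85,"travel":[0,0,0],"rotation":[0,0,0]},
    {"gripper":85,"travel":[0,0,0],"rotation":[0,0,0]}
  ]
}}

```text
t: 16.57
tcp_pos: [0.5986, -0.2061, 0.4236]
tool_rot: [0.855, 0.519, -0.0, -0.001]
force: [-0.6, 0.1, -0.3]
finger_gap: 0.999
```

Run:
```python
from h import *
rows([.607,-.208,.302],-29)
print(np.round(manip.sense()['q'],2))
b=snap('wrist','w11.png')
for h in (.295,.329): print(proj('wrist',[.607,-.208,h]))
```

```text
jaw now -27.4 turn tool-z 1.6 deg = q6 -0.03
now [ 0.5986 -0.2061  0.4236] travel tool mm [  2.2   8.4 121.6] tilt tool z [-0.001  0.001 -1.   ] F [-0.6  0.1 -0.3] t 16.57
[-0.51  0.4   1.13  0.    1.62 -0.03]
[271.31909815 179.38331579]
[272.54200142 191.17073852]
```

View pics/w11.png

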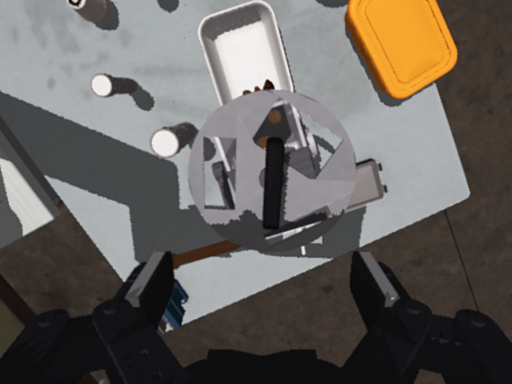

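Picture 11 shows the cap disc with its centre at about (272,170) and the bar running near-vertically from (275,140) to (271,227). The medium opening is on the left at (220,172), the narrow one lower right and the wide one upper right. The dish lies ahead, towards the top of the picture.

Run:
```python
from h import *
b=cv2.imread('pics/w11.png');g=b.max(2)
m=(g<45).astype(np.uint8);n,l,st,ce=cv2.connectedComponentsWithStats(m)
k=l[183,273] or l[190,273];ys,xs=np.nonzero(l==k);print(len(xs),xs.min(),xs.max(),ys.min(),ys.max())
r=cv2.minAreaRect(np.column_stack([xs,ys]).astype(np.float32));print(r)
box=cv2.boxPoints(r);box=box[np.argsort(box[:,1])];p=box[:2].mean(0);q=box[2:].mean(0)
A,B=onz('wrist',*p,.329),onz('wrist',*q,.329);d=A-B
print(p,q,A,B,(A+B)/2,'len',np.linalg.norm(d),'head',np.degrees(np.arctan2(d[1],d[0])))
c=(A+B)/2;mo=onz('wrist',220,172,.297);cc=onz('wrist',272,170,.297);e=mo-cc
print('cap ctr',cc,'med',mo,np.degrees(np.arctan2(e[1],e[0])))
rows([c[0],c[1],.303],np.degrees(np.arctan2(d[1],d[0]))-90)
```

```text
2079 262 326 130 236
((282.5229187011719, 181.3825225830078), (96.08414459228516, 64.93040466308594), 74.47589111328125)
[269.66473 135.09312] [295.3811  227.67192] [ 0.62534491 -0.16693698  0.329     ] [ 0.60943634 -0.24558428  0.329     ] [ 0.61739062 -0.20626063  0.329     ] len 0.08024013733302099 head 78.56466044688462
cap ctr [ 0.61169729 -0.19996484  0.297     ] med [ 0.56957798 -0.18013028  0.297     ] 154.78360459418914
jaw now -27.5 turn tool-z -16.0 deg = q6 -0.03
now [ 0.5987 -0.2062  0.4239] travel tool mm [  8.6  16.7 120.9] tilt tool z [-0.001  0.    -1.   ] F [-0.2 -0.3 -0.5] t 16.62
```

Run:
```python
from h import *
b=cv2.imread('pics/w11.png');g=b.max(2)
pts=[]
for v in range(142,226,4):
    xs=255+np.nonzero(g[v,255:292]<45)[0]; print(v,xs.min() if len(xs) else 0,xs.max() if len(xs) else 0,end='; '); pts.append((v,np.median(xs)))
pts=np.array(pts);k=np.polyfit(pts[:,0],pts[:,1],1);print(k)
p=(np.polyval(k,139),139);q=(np.polyval(k,227),227)
A,B=onz('wrist',*p,.329),onz('wrist',*q,.329);d=A-B;c=(A+B)/2;h=np.degrees(np.arctan2(d[1],d[0]))
print(c,'head',h,'len',np.linalg.norm(d));rows([c[0],c[1],.303],h-90)
```

```text
142 267 284; 146 267 283; 150 266 283; 154 267 288; 158 266 289; 162 266 287; 166 266 283; 170 265 282; 174 265 284; 178 265 285; 182 265 284; 186 264 282; 190 265 281; 194 264 281; 198 264 280; 202 264 280; 206 264 280; 210 264 280; 214 263 279; 218 263 279; 222 262 279; [-7.33766234e-02  2.87045022e+02]
[ 0.60999748 -0.20373364  0.329     ] head 59.19208136062085 len 0.0736455438285449
jaw now -27.5 turn tool-z 3.3 deg = q6 -0.03
now [ 0.5987 -0.2062  0.4239] travel tool mm [  7.4   9.  120.9] tilt tool z [-0.001  0.    -1.   ] F [-0.2 -0.3 -0.5] t 16.62
```

{"fn": "send_rows", "kwargs": {
  "motion": [
    {"gripper":85,"travel":[7,9,0],"rotation":[0,0,3]},
    {"gripper":60,"travel":[0,0,25],"rotation":[0,0,0]},
    {"gripper":60,"travel":[0,0,30],"rotation":[0,0,0]},
    {"gripper":60,"travel":[0,0,30],"rotation":[0,0,0]},
    {"gripper":60,"travel":[0,0,20],"rotation":[0,0,0]},
    {"gripper":60,"travel":[0,0,14],"rotation":[0,0,0]},
    {"gripper":60,"travel":[0,0,0],"rotation":[0,0,0]},
    {"gripper":5,"travel":[0,0,0],"rotation":[0,0,0]},
    {"gripper":5,"travel":[0,0,0],"rotation":[0,0,0]},
    {"gripper":5,"travel":[0,0,0],"rotation":[0,0,0]},
    {"gripper":5,"travel":[0,0,0],"rotation":[0,0,0]},
    {"gripper":5,"travel":[0,0,0],"rotation":[0,0,0]}
  ],
  "newtons": 40
}}

```text
t: 17.62
tcp_pos: [0.6099, -0.2042, 0.3072]
tool_rot: [0.868, 0.496, 0.0, 0.001]
force: [-2.7, 1.4, 3.9]
finger_gap: 0.154
```

{"fn": "send_rows", "kwargs": {
  "motion": [
    {"gripper":5,"travel":[0,0,0],"rotation":[0,0,0]},
    {"gripper":5,"travel":[0,0,0],"rotation":[0,0,0]},
    {"gripper":5,"travel":[0,0,0],"rotation":[0,0,0]}
  ]
}}

```text
t: 17.87
tcp_pos: [0.6099, -0.2042, 0.3072]
tool_rot: [0.868, 0.496, 0.0, 0.001]
force: [-2.7, 0.4, 6.4]
finger_gap: 0.153
```

Run:
```python
from h import *
s=manip.sense();print(s['finger_gap']*85.4,s['ft_torque']);rows([.609,-.205,.303],-101)
```

```text
13.095251005784016 [ 0.21360627  0.46101196 -0.02297708]
jaw now -30.5 turn tool-z 70.5 deg = q6 0.04
now [ 0.6099 -0.2042  0.3072] travel tool mm [-1.2 -0.4  4.2] tilt tool z [ 0.001 -0.001 -1.   ] F [-2.7  0.4  6.4] t 17.87
```

{"fn": "send_rows", "kwargs": {
  "motion": [
    {"gripper":5,"travel":[0,0,0],"rotation":[0,0,5]},
    {"gripper":5,"travel":[0,0,0],"rotation":[0,0,6.5]},
    {"gripper":5,"travel":[0,0,0],"rotation":[0,0,6.5]},
    {"gripper":5,"travel":[0,0,0],"rotation":[0,0,6.5]},
    {"gripper":5,"travel":[0,0,0],"rotation":[0,0,6.5]},
    {"gripper":5,"travel":[0,0,0],"rotation":[0,0,6.5]},
    {"gripper":5,"travel":[0,0,0],"rotation":[0,0,6.5]},
    {"gripper":5,"travel":[0,0,0],"rotation":[0,0,6.5]},
    {"gripper":5,"travel":[0,0,0],"rotation":[0,0,6.5]},
    {"gripper":5,"travel":[0,0,0],"rotation":[0,0,6.5]},
    {"gripper":5,"travel":[0,0,0],"rotation":[0,0,7]},
    {"gripper":5,"travel":[0,0,0],"rotation":[0,0,0]}
  ]
}}

```text
t: 18.87
tcp_pos: [0.611, -0.2063, 0.3072]
tool_rot: [0.995, -0.098, 0.002, 0.002]
force: [0.0, -2.9, 5.9]
finger_gap: 0.15
```

{"fn": "send_rows", "kwargs": {
  "motion": [
    {"gripper":5,"travel":[0,0,0],"rotation":[0,0,0]},
    {"gripper":5,"travel":[0,0,0],"rotation":[0,0,0]},
    {"gripper":5,"travel":[0,0,0],"rotation":[0,0,0]}
  ]
}}

```text
t: 19.12
tcp_pos: [0.611, -0.2062, 0.3072]
tool_rot: [0.995, -0.095, 0.002, 0.002]
force: [0.5, -4.5, 6.0]
finger_gap: 0.157
```

Run:
```python
from h import *
s=manip.sense();print(s['finger_gap']*85.4,s['ft_torque']);rows([.609,-.205,.303],-101)
```

```text
13.37198440599629 [-0.61145728  0.17224185 -0.00187177]
jaw now -100.9 turn tool-z 0.1 deg = q6 1.26
now [ 0.611  -0.2062  0.3072] travel tool mm [-2.2 -0.8  4.2] tilt tool z [ 0.004 -0.005 -1.   ] F [ 0.5 -4.5  6. ] t 19.12
```

{"fn": "send_rows", "kwargs": {
  "motion": [
    {"gripper":60,"travel":[0,0,0],"rotation":[0,0,0]},
    {"gripper":60,"travel":[0,0,0],"rotation":[0,0,0]},
    {"gripper":60,"travel":[0,0,0],"rotation":[0,0,0]},
    {"gripper":60,"travel":[0,0,0],"rotation":[0,0,0]},
    {"gripper":60,"travel":[0,0,-15],"rotation":[0,0,0]},
    {"gripper":60,"travel":[0,0,-30],"rotation":[0,0,0]},
    {"gripper":60,"travel":[0,0,-40],"rotation":[0,0,0]},
    {"gripper":60,"travel":[0,0,-35],"rotation":[0,0,0]},
    {"gripper":60,"travel":[0,0,0],"rotation":[0,0,0]},
    {"gripper":60,"travel":[0,0,0],"rotation":[0,0,0]}
  ]
}}

```text
t: 19.95
tcp_pos: [0.6108, -0.2043, 0.4281]
tool_rot: [0.995, -0.096, 0.003, 0.001]
force: [-0.0, 0.6, -1.1]
finger_gap: 0.705
```

Run:
```python
from h import *
o=np.array([.610,-.205,0]);th=np.radians(79);X=np.array([np.cos(th),np.sin(th),0]);Y=np.array([-np.sin(th),np.cos(th),0])
g3=o-.0816*X+.115*Y;g3[2]=.214;rows(g3,79)
b=snap('wrist','w12.png')
hsv=cv2.cvtColor(b,cv2.COLOR_RGB2HSV)
u,v=proj('wrist',o+X*-.0816+Y*.107+np.array([0,0,.233])).astype(int);print('handle pred',u,v,hsv[v,u])
m=cv2.inRange(hsv,(5,110,40),(20,255,220));n,l,st,ce=cv2.connectedComponentsWithStats(m)
for i in range(1,n):
    if st[i,4]>200:print(st[i],ce[i])
d=[];
for q in [(u,v)]:
    pass
big=[i for i in range(1,n) if st[i,4]>200]
if big:
    i=min(big,key=lambda i:np.hypot(*(ce[i]-[u,v])));ys,xs=np.nonzero(l==i);r=cv2.fitLine(np.column_stack([xs,ys]).astype(np.float32),cv2.DIST_L2,0,.01,.01).ravel()
    a=onz('wrist',r[2]-30*r[0],r[3]-30*r[1],.24);c=onz('wrist',r[2]+30*r[0],r[3]+30*r[1],.24);e=c-a;print('handle mid',(a+c)/2,'head',np.degrees(np.arctan2(e[1],e[0]))%180)
# bar heading
u,v=proj('wrist',[.61,-.205,.329]);print('bar',u,v)
g=b.max(2)
mm=(g<45).astype(np.uint8);mm=cv2.erode(mm,np.ones((3,3)));n,l,st,ce=cv2.connectedComponentsWithStats(mm);k=l[int(v),int(u)];ys,xs=np.nonzero(l==k)
print(k,st[k]);rr=cv2.minAreaRect(np.column_stack([xs,ys]).astype(np.float32));print(rr)
r=cv2.fitLine(np.column_stack([xs,ys]).astype(np.float32),cv2.DIST_HUBER,0,.01,.01).ravel()
a=onz('wrist',r[2]-30*r[0],r[3]-30*r[1],.329);c=onz('wrist',r[2]+30*r[0],r[3]+30*r[1],.329);e=c-a;print('bar mid',(a+c)/2,'head',np.degrees(np.arctan2(e[1],e[0]))%180)
cv2.imwrite('pics/v12.png',b[:,:,::-1])
```

```text
jaw now -101.0 turn tool-z -0.0 deg = q6 1.27
now [ 0.6108 -0.2043  0.4281] travel tool mm [-116.8   82.1  213.6] tilt tool z [ 0.005 -0.002 -1.   ] F [-0.   0.6 -1.1] t 19.95
handle pred 329 250 [90 21 12]
[145   0 116  35 536] [210.39925373  19.7630597 ]
[  0  54  19  15 244] [ 8.14754098 60.93852459]
[  14   83   73   66 1402] [ 49.15620542 113.20613409]
[  0  98  32  67 835] [ 12.51497006 132.89820359]
[ 24 127  29  28 310] [ 39.27741935 141.45483871]
[328 222  12  21 203] [333.43842365 232.87192118]
handle mid [ 0.51485284 -0.27069508  0.24      ] head 166.4479755598001
bar 262.906985731627 192.5021232717215
15 [ 257  142   68   92 2422]
((290.5, 187.5), (91.0, 67.0), 90.0)
bar mid [ 0.62050649 -0.21702475  0.329     ] head 143.78160955667101
```

View pics/v12.png

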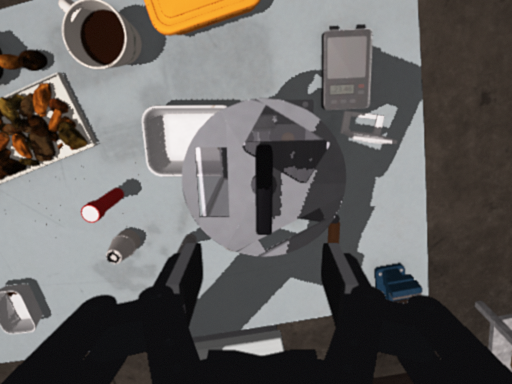

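Picture 12, the last one I can view, shows the medium opening at (212,182) lying towards the dish at (180,140), with the bar square at (264,190). Part of the handle is visible at (333,233), within 1 mm of prediction. Next is the crank.

{"fn": "send_rows", "kwargs": {
  "motion": [
    {"gripper":60,"travel":[-30,20,0],"rotation":[0,0,0]},
    {"gripper":60,"travel":[-30,21,0],"rotation":[0,0,0]},
    {"gripper":60,"travel":[-30,21,0],"rotation":[0,0,0]},
    {"gripper":60,"travel":[-27,20,0],"rotation":[0,0,0]},
    {"gripper":60,"travel":[0,0,30],"rotation":[0,0,0]},
    {"gripper":60,"travel":[0,0,40],"rotation":[0,0,0]},
    {"gripper":60,"travel":[0,0,40],"rotation":[0,0,0]},
    {"gripper":60,"travel":[0,0,40],"rotation":[0,0,0]},
    {"gripper":60,"travel":[0,0,30],"rotation":[0,0,0]},
    {"gripper":60,"travel":[0,0,20],"rotation":[0,0,0]},
    {"gripper":60,"travel":[0,0,13],"rotation":[0,0,0]},
    {"gripper":60,"travel":[0,0,0],"rotation":[0,0,0]}
  ]
}}

```text
t: 21.0
tcp_pos: [0.476, -0.2595, 0.207]
tool_rot: [0.995, -0.096, -0.005, -0.004]
force: [-0.1, 1.0, -0.7]
finger_gap: 0.699
```

{"fn": "send_rows", "kwargs": {
  "motion": [
    {"gripper":8,"travel":[0,0,0],"rotation":[0,0,0]},
    {"gripper":8,"travel":[0,0,0],"rotation":[0,0,0]},
    {"gripper":8,"travel":[0,0,0],"rotation":[0,0,0]},
    {"gripper":8,"travel":[0,0,0],"rotation":[0,0,0]},
    {"gripper":8,"travel":[0,0,0],"rotation":[0,0,0]},
    {"gripper":8,"travel":[0,0,0],"rotation":[0,0,0]},
    {"gripper":8,"travel":[0,0,0],"rotation":[0,0,0]},
    {"gripper":8,"travel":[0,0,0],"rotation":[0,0,0]}
  ],
  "newtons": 35
}}

```text
t: 21.67
tcp_pos: [0.4789, -0.2671, 0.2142]
tool_rot: [0.995, -0.095, 0.001, 0.005]
force: [-5.4, -10.0, 0.1]
finger_gap: 0.153
```

Run:
```python
from h import *
s=manip.sense();print(s['finger_gap']*85.4,s['ft_torque']);rows(s['tcp_pos'],79)
o=np.array([.610,-.205,0]);th=np.radians(79);X=np.array([np.cos(th),np.sin(th),0]);Y=np.array([-np.sin(th),np.cos(th),0])
d=s['tcp_pos']-o;print('stand',d@X,d@Y)
ph=np.radians(-65+np.arange(0,26)*5);x=90*np.sin(ph);z=90*np.cos(ph)
print([(round(-a,1),round(-b,1)) for a,b in zip(np.diff(x),np.diff(z))])  # tool y, tool z
```

```text
13.04686452364778 [-1.60611766  0.7418752   0.21493798]
jaw now -100.9 turn tool-z 0.1 deg = q6 1.06
now [ 0.4789 -0.2671  0.2142] travel tool mm [0. 0. 0.] tilt tool z [ 0.   -0.01 -1.  ] F [ -5.4 -10.    0.1] t 21.67
stand -0.08594801895702518 0.11679892223888333
[(np.float64(-3.6), np.float64(-7.0)), (np.float64(-4.2), np.float64(-6.6)), (np.float64(-4.8), np.float64(-6.2)), (np.float64(-5.3), np.float64(-5.8)), (np.float64(-5.8), np.float64(-5.3)), (np.float64(-6.2), np.float64(-4.8)), (np.float64(-6.6), np.float64(-4.2)), (np.float64(-7.0), np.float64(-3.6)), (np.float64(-7.3), np.float64(-3.0)), (np.float64(-7.5), np.float64(-2.4)), (np.float64(-7.7), np.float64(-1.7)), (np.float64(-7.8), np.float64(-1.0)), (np.float64(-7.8), np.float64(-0.3)), (np.float64(-7.8), np.float64(0.3)), (np.float64(-7.8), np.float64(1.0)), (np.float64(-7.7), np.float64(1.7)), (np.float64(-7.5), np.float64(2.4)), (np.float64(-7.3), np.float64(3.0)), (np.float64(-7.0), np.float64(3.6)), (np.float64(-6.6), np.float64(4.2)), (np.float64(-6.2), np.float64(4.8)), (np.float64(-5.8), np.float64(5.3)), (np.float64(-5.3), np.float64(5.8)), (np.float64(-4.8), np.float64(6.2)), (np.float64(-4.2), np.float64(6.6))]
```

{"fn": "send_rows", "kwargs": {
  "motion": [
    {"gripper":8,"travel":[0,-2,-7],"rotation":[0,0,0]},
    {"gripper":8,"travel":[0,-2.5,-6.6],"rotation":[0,0,0]},
    {"gripper":8,"travel":[0,-4.8,-6.2],"rotation":[0,0,0]},
    {"gripper":8,"travel":[0,-5.3,-5.8],"rotation":[0,0,0]},
    {"gripper":8,"travel":[0,-5.8,-5.3],"rotation":[0,0,0]},
    {"gripper":8,"travel":[0,-6.2,-4.8],"rotation":[0,0,0]},
    {"gripper":8,"travel":[0,0,0],"rotation":[0,0,0]}
  ]
}}

```text
t: 22.25
tcp_pos: [0.4835, -0.2393, 0.2512]
tool_rot: [0.995, -0.095, -0.0, 0.005]
force: [-6.9, -5.8, 7.8]
finger_gap: 0.147
```

```bash
cat > st.py <<'E'
from h import *
s=manip.sense();print(s['finger_gap']*85.4,'q',np.round(s['q'],2))
o=np.array([.610,-.205,0]);th=np.radians(79);X=np.array([np.cos(th),np.sin(th),0]);Y=np.array([-np.sin(th),np.cos(th),0])
rows(s['tcp_pos'],79);d=s['tcp_pos']-o;x,z=d@X,d[2]+.019-.195;print('stand',x,d@Y,z,'phi',np.degrees(np.arctan2(x,z)),'r',np.hypot(x,z))
E
python3 st.py
```

```text
12.521700617617546 q [-0.66  0.39  1.63 -0.01  1.12  1.1 ]
jaw now -100.9 turn tool-z 0.1 deg = q6 1.10
now [ 0.4835 -0.2393  0.2512] travel tool mm [0. 0. 0.] tilt tool z [-0.001 -0.009 -1.   ] F [-6.9 -5.8  7.8] t 22.25
stand -0.057794312225260484 0.11763421811314347 0.07516218312007528 phi -37.557694317292814 r 0.09481316520909226
```

{"fn": "send_rows", "kwargs": {
  "motion": [
    {"gripper":8,"travel":[0,-6.6,-4.2],"rotation":[0,0,0]},
    {"gripper":8,"travel":[0,-7.0,-3.6],"rotation":[0,0,0]},
    {"gripper":8,"travel":[0,-7.3,-3.0],"rotation":[0,0,0]},
    {"gripper":8,"travel":[0,-7.5,-2.4],"rotation":[0,0,0]},
    {"gripper":8,"travel":[0,-7.7,-1.7],"rotation":[0,0,0]},
    {"gripper":8,"travel":[0,-7.8,-1.0],"rotation":[0,0,0]},
    {"gripper":8,"travel":[0,-7.8,-0.3],"rotation":[0,0,0]},
    {"gripper":8,"travel":[0,-7.8,0.3],"rotation":[0,0,0]},
    {"gripper":8,"travel":[0,-7.8,1.0],"rotation":[0,0,0]},
    {"gripper":8,"travel":[0,-7.7,1.7],"rotation":[0,0,0]}
  ]
}}

```text
t: 23.08
tcp_pos: [0.4972, -0.1641, 0.2632]
tool_rot: [0.995, -0.095, -0.001, 0.003]
force: [-5.2, -5.8, -1.6]
finger_gap: 0.149
```

```bash
python3 st.py
```

```text
12.704882808035762 q [-0.53  0.35  1.65 -0.01  1.14  1.24]
jaw now -100.9 turn tool-z 0.1 deg = q6 1.24
now [ 0.4972 -0.1641  0.2632] travel tool mm [0. 0. 0.] tilt tool z [-0.002 -0.006 -1.   ] F [-5.2 -5.8 -1.6] t 23.08
stand 0.018588494422953124 0.11855282480452836 0.08720314891052111 phi 12.033246291613835 r 0.08916233119890192
```

{"fn": "send_rows", "kwargs": {
  "motion": [
    {"gripper":8,"travel":[0,-7.5,2.4],"rotation":[0,0,0]},
    {"gripper":8,"travel":[0,-7.3,3.0],"rotation":[0,0,0]},
    {"gripper":8,"travel":[0,-7.0,3.6],"rotation":[0,0,0]},
    {"gripper":8,"travel":[0,-6.6,4.2],"rotation":[0,0,0]},
    {"gripper":8,"travel":[0,-6.2,4.8],"rotation":[0,0,0]},
    {"gripper":8,"travel":[0,-5.8,5.3],"rotation":[0,0,0]},
    {"gripper":8,"travel":[0,-5.3,5.8],"rotation":[0,0,0]},
    {"gripper":8,"travel":[0,-4.8,6.2],"rotation":[0,0,0]},
    {"gripper":8,"travel":[0,-2.0,3.2],"rotation":[0,0,0]},
    {"gripper":8,"travel":[0,0,0],"rotation":[0,0,0]},
    {"gripper":8,"travel":[0,0,0],"rotation":[0,0,0]},
    {"gripper":8,"travel":[0,0,0],"rotation":[0,0,0]}
  ]
}}

```text
t: 24.08
tcp_pos: [0.5069, -0.1143, 0.2268]
tool_rot: [0.996, -0.095, -0.001, 0.004]
force: [-11.9, -7.6, 18.9]
finger_gap: 0.152
```

```bash
python3 st.py
```

```text
12.969019634703617 q [-0.43  0.39  1.7  -0.01  1.05  1.33]
jaw now -100.8 turn tool-z 0.2 deg = q6 1.33
now [ 0.5069 -0.1143  0.2268] travel tool mm [0. 0. 0.] tilt tool z [-0.003 -0.009 -1.   ] F [-11.9  -7.6  18.9] t 24.08
stand 0.06933688592072901 0.11845731238437317 0.050804540981670726 phi 53.769011380711326 r 0.08595757752253404
```

{"fn": "send_rows", "kwargs": {
  "motion": [
    {"gripper":60,"travel":[0,0,0],"rotation":[0,0,0]},
    {"gripper":60,"travel":[0,0,0],"rotation":[0,0,0]},
    {"gripper":60,"travel":[0,0,0],"rotation":[0,0,0]},
    {"gripper":60,"travel":[0,0,0],"rotation":[0,0,0]},
    {"gripper":60,"travel":[0,0,0],"rotation":[0,0,0]},
    {"gripper":60,"travel":[0,0,-20],"rotation":[0,0,0]},
    {"gripper":60,"travel":[0,0,-40],"rotation":[0,0,0]},
    {"gripper":60,"travel":[0,0,-40],"rotation":[0,0,0]},
    {"gripper":60,"travel":[0,0,-40],"rotation":[0,0,0]},
    {"gripper":60,"travel":[0,0,-40],"rotation":[0,0,0]},
    {"gripper":60,"travel":[0,0,0],"rotation":[0,0,0]},
    {"gripper":60,"travel":[0,0,0],"rotation":[0,0,0]}
  ]
}}

```text
t: 25.08
tcp_pos: [0.5102, -0.1113, 0.4053]
tool_rot: [0.995, -0.096, 0.003, 0.001]
force: [-1.1, -0.3, -1.4]
finger_gap: 0.706
```

Run:
```python
from h import *
o=np.array([.610,-.209,0]);th=np.radians(79);X=np.array([np.cos(th),np.sin(th),0]);Y=np.array([-np.sin(th),np.cos(th),0])
print(manip.sense()['tcp_pos'])
for n in('wrist','top','scene'):
    b=snap(n,f'f_{n}.png');hsv=cv2.cvtColor(b,cv2.COLOR_RGB2HSV)
    print(n,'drop px',proj(n,o+.12*X))
    m=cv2.inRange(hsv,(6,45,70),(26,235,255));k,l,st,ce=cv2.connectedComponentsWithStats(m)
    for i in range(1,k):
        P=onz(n,*ce[i],.015);d=P-o
        if st[i,4]>=(40 if n=='wrist' else 5) and abs(d@X-.1)<.2 and abs(d@Y)<.2: print(st[i],np.round(ce[i],0),'stand xy',np.round([d@X,d@Y],3),np.median(hsv[l==i],axis=0))
```

```text
[ 0.51016685 -0.11128054  0.40525902]
wrist drop px [235.37527198  64.95571793]
[193  49  21  24 304] [201.  61.] stand xy [ 0.173 -0.004] [ 14. 121. 159.]
[ 257  130   19   84 1025] [264. 176.] stand xy [0.073 0.184] [ 12. 171. 135.]
top drop px [275.47320858 173.69007146]
[233 141  15   9 111] [240. 145.] stand xy [ 0.233 -0.192] [ 9. 95. 83.]
[292 157   5   7  24] [294. 160.] stand xy [ 0.015 -0.035] [ 12.   80.5 157.5]
[268 167   2   3   6] [268. 168.] stand xy [ 0.144 -0.031] [ 17.   59.5 226.5]
[261 172   9   6  28] [265. 175.] stand xy [ 0.173 -0.003] [ 15.5  66.  219.5]
scene drop px [317.0507891  241.63426166]
[303 229   3   3   7] [304. 230.] stand xy [ 0.187 -0.013] [ 18.  61. 235.]
```

{"fn": "send_rows", "kwargs": {
  "motion": [
    {"gripper":60,"travel":[16,-36,10],"rotation":[0,0,0]},
    {"gripper":60,"travel":[16,-36,15],"rotation":[0,0,0]},
    {"gripper":60,"travel":[16,-36,15],"rotation":[0,0,0]},
    {"gripper":60,"travel":[15,-36,15],"rotation":[0,0,0]},
    {"gripper":60,"travel":[0,0,0],"rotation":[0,0,0]},
    {"gripper":60,"travel":[0,0,0],"rotation":[0,0,0]},
    {"gripper":60,"travel":[0,0,0],"rotation":[0,0,0]}
  ]
}}

```text
t: 25.82
tcp_pos: [0.5969, 0.0174, 0.3462]
tool_rot: [0.995, -0.096, -0.002, 0.0]
force: [-0.0, -0.2, 0.1]
finger_gap: 0.704
```

```bash
cat > ck.py <<'E'
from h import *
o=np.array([.610,-.209,0]);th=np.radians(79);X=np.array([np.cos(th),np.sin(th),0]);Y=np.array([-np.sin(th),np.cos(th),0])
b=snap('wrist','g1.png');hsv=cv2.cvtColor(b,cv2.COLOR_RGB2HSV)
c=o+.12*X;p0=proj('wrist',c+.015*np.array([0,0,1]));p1=proj('wrist',c+.018*X+[0,0,.015]);print('ctr',p0,'18mm px',np.hypot(*(p1-p0)))
u,v=p0.astype(int);x0,y0=max(u-110,0),max(v-80,0);x1,y1=min(u+110,512),min(v+80,384)
sub=hsv[y0:y1:4,x0:x1:4]
for r in sub: print(''.join('o' if 6<=h<=26 and 60<s and v>100 else ('b' if 6<=h<=30 and s>60 else ('.' if v>150 else ('-' if v>80 else '#'))) for h,s,v in r))
print(x0,y0)
m=cv2.inRange(hsv,(6,60,100),(26,240,255));k,l,st,ce=cv2.connectedComponentsWithStats(m)
for i in range(1,k):
    d=onz('wrist',*ce[i],.018)-o
    if st[i,4]>=40: print(st[i],np.round(ce[i],0),'stand xy',np.round([d@X,d@Y],3),np.median(hsv[l==i],axis=0))
E
python3 ck.py
```

```text
ctr [328.44241426 105.61931752] 18mm px 12.134258796378111
-------.-..........--.------------------------------...
----...............-.--------------------------------..
--.................-..-------------------------------..
...................-..------------------------------...
..............----.--.---------------.---###--------...
.............-------..---------------.--#####--------..
............--------..------------------#####-------...
...........---------...-----------..---######----..-###
...........----------..-.-------.---###################
............--------.......--------####################
............-----...-----.........--#--###-############
............----.-----------------#####################
............---.---...............-----################
................--......oo.......------################
................--.....ooo......---####################
.........--.-...--.....ooo.....---#######-.............
...--....----...-boo-..........--########..............
..--------....-.-ooo...--..-------#######..............
.--....----.-...--oo..----.------
[... 1189 characters left out ...]
######--.
218 25
[ 94   0  14  13 125] [100.   5.] stand xy [ 0.438 -0.135] [ 13. 212. 128.]
[130  35  21  43 490] [138.  55.] stand xy [ 0.393 -0.07 ] [ 12.  218.  138.5]
[ 90  51  14  25 153] [95. 63.] stand xy [ 0.457 -0.061] [ 19. 184. 117.]
[149  67  18  26 272] [157.  80.] stand xy [ 0.369 -0.037] [ 12. 218. 141.]
[309  76  12  12 112] [315.  82.] stand xy [ 0.143 -0.033] [ 14.  122.5 174. ]
[285  86  13  25 231] [291.  98.] stand xy [ 0.176 -0.011] [ 14. 122. 170.]
[ 64 100  30  22 425] [ 77. 110.] stand xy [0.495 0.003] [ 11. 218. 123.]
[ 98 100  24  30 316] [108. 115.] stand xy [0.448 0.012] [ 12. 218. 143.]
[421 213  20  39 555] [431. 232.] stand xy [-0.067  0.205] [ 12. 171. 137.]
```

The map shows four balls in the dish: one at (315,82), two touching at (291,98), and one in shadow at (304,103). I'll check the crank angle and the torch before handing in.

Run:
```python
from h import *
o=np.array([.610,-.206,0]);th=np.radians(79);X=np.array([np.cos(th),np.sin(th),0]);Y=np.array([-np.sin(th),np.cos(th),0])
P=onz('wrist',431,232,.25)-o;print('handle stand',P@X,P@Y,'expect x .074')
s=manip.snapshot('scene');t=manip.snapshot('top')
for n,im in(('scene',s),('top',t)):
    g=cv2.cvtColor(im,cv2.COLOR_RGB2GRAY);u,v=proj(n,[.43,-.02,.106]).astype(int);u2,v2=proj(n,[.43,-.02,.0]).astype(int);print(n,(u,v),(u2,v2));print(g[v-6:v2+5:3,u-14:u+15:2])
hs=cv2.cvtColor(t,cv2.COLOR_RGB2HSV);m=cv2.inRange(hs,(6,45,70),(26,150,255));k,l,st,ce=cv2.connectedComponentsWithStats(m)
for i in range(1,k):
    if 255<ce[i][0]<330 and 110<ce[i][1]<200 and st[i,4]>4:print(st[i],ce[i])
print(proj('top',o+[0,0,.2]),proj('top',o+.05*X+[0,0,.17]))
```

```text
handle stand 0.070131715763247 0.09156024121203268 expect x .074
scene (np.int64(270), np.int64(235)) (np.int64(269), np.int64(263))
[[231  98  88  86 178 238 237 234 234 232 230 231 230 229 230]
 [230 101  90  87 191 239 240 243 248 241 237 234 232 230 231]
 [230 105  89  89 152 206 245 254 254 254 251 235 237 236 237]
 [239 223 199 190 183 145 129 148 164 151 131 230 240 241 239]
 [240 240 240 239 240 234 148 118 117 118 151 237 240 239 228]
 [240 239 240 240 240 239 175 115 116 109 200 240 241 240 240]
 [240 239 240 238 240 235 159 119 117 116 212 239 239 240 239]
 [233 230 233 236 237 236 162 122 112 120 226 239 239 238 236]
 [236 235 232 236 238 237 161 123 115 115 227 237 235 233 231]
 [239 239 239 238 238 236 163 122 117 117 215 232 233 233 234]
 [237 239 239 239 239 234 149 120 117 123 227 236 237 238 237]
 [240 239 238 239 239 236 171 120 115 113 154 202 201 201 210]
 [239 240 240 240 239 238 232 208 166 150 129 127 123 124 122]]
top (np.int64(285), np.int64(205)) (np.int64(284), np.int64(215))
[[104 103 103 103 103 103 103 104 103 102 111 196 214 215 199]
 [104 103 101 103 101 102 104 101 102 102 105 195 217 213 211]
 [104 103  86  76  73  98 102 102 104 102 100 190 215 214 216]
 [104 105  85  76  72  85 102 103 102 102 101 141 217 219 219]
 [104 103  99  75  73  72  98 101 102 103 101 135 219 221 220]
 [104 105 103  78  72  64  86 101 103 102 103 126 216 221 221]
 [104 105 104  84  71  66  75  98 102 103 102 113 210 222 221]]
[268 112   9  11  79] [271.55696203 117.25316456]
[302.56815236 144.27963506] [291.24400749 151.00671767]
```

```bash
python3 -c "
from station import manip
print(manip.sense()['t'],manip.sense()['force']);print(manip.sign_off())"
```

```text
25.9667 [ 0.01542093 -0.60401407  0.17771204]
the job is handed in; nothing more can be done
None
```

I handed the job in at about 26 s of robot time, with all four small balls apparently in the dish. The verdict isn't reported.

**What I did:**
- I stood the smaller grey torch aside at about (0.43, -0.02).
- I set the dish level in front of the stand. It sagged in the grip while carried, so I put it down, gripped it again and slid it into place. It is centred about 0.12 m in front of the pivot and within about 1 cm sideways.
- I turned the cap about 71° clockwise, so the medium opening faces the front.
- I tipped the drum with the crank to its stop, let go and moved the arm clear.

**Last checks:**
- **Balls:** the wrist camera showed four small balls inside the dish. I separated them by a colour map, because I had used all 12 picture views. One lay in shadow, so it is the least certain.
- **Drum:** the crank read about 54° forward while pressed against the stop, which is a tilt of about 2.07 rad. After release the handle was still there, within a few mm.
- **Torch:** it is standing upright in the scene picture, where I left it.
- **Large ball:** I didn't confirm this well. An earlier top picture had a wood-coloured patch in the tipped drum, but the last top picture did not show it because the arm was in the way.
- **Cone and magnifier:** I never touched them knowingly. I did not measure their positions again.

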